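Load the lamp-cell charging dock with the isolator off

TASK

Turn the charging dock's rotary isolator off, then load every lamp cell from the wooden rack into the dock, one to a bay: press the flat end against the coil spring, then drop the button end in so that the cell lies fully home. The cells stand on end: to change from a grip on the top end to one round the middle, park a cell on the green angled rest and let go of it. When all the cells are in, turn the isolator fully on again, and leave the other things on the bench where they are.

Things in the scene. Friction and masses are not known exactly. Their poses are not given: they have to be found in the camera images.
- cell0_mid (a point): Centre of a lamp cell, a blue cylinder 38 mm across and 120 mm long in all, 0.3 kg; white band near the button end, black band at the flat end. z runs along its axis to the button: flat end 60 mm below this point, button tip 60 mm above. 2 or 3 of the four cells are present, standing button up in pockets of the rack; absent ones read None.
- cell0_button (a point): Tip of that cell's steel button (16 mm across, 4 mm high), on its axis, 60 mm from its centre.
- cell1_mid (a point): Centre of a lamp cell, a blue cylinder 38 mm across and 120 mm long in all, 0.3 kg; white band near the button end, black band at the flat end. z runs along its axis to the button: flat end 60 mm below this point, button tip 60 mm above. 2 or 3 of the four cells are present, standing button up in pockets of the rack; absent ones read None.
- cell1_button (a point): Tip of that cell's steel button (16 mm across, 4 mm high), on its axis, 60 mm from its centre.
- cell2_mid (a point): Centre of a lamp cell, a blue cylinder 38 mm across and 120 mm long in all, 0.3 kg; white band near the button end, black band at the flat end. z runs along its axis to the button: flat end 60 mm below this point, button tip 60 mm above. 2 or 3 of the four cells are present, standing button up in pockets of the rack; absent ones read None.
- cell2_button (a point): Tip of that cell's steel button (16 mm across, 4 mm high), on its axis, 60 mm from its centre.
- cell3_mid (a point): Centre of a lamp cell, a blue cylinder 38 mm across and 120 mm long in all, 0.3 kg; white band near the button end, black band at the flat end. z runs along its axis to the button: flat end 60 mm below this point, button tip 60 mm above. 2 or 3 of the four cells are present, standing button up in pockets of the rack; absent ones read None.
- cell3_button (a point): Tip of that cell's steel button (16 mm across, 4 mm high), on its axis, 60 mm from its centre.
- rack: Fixed plywood rack, 62 (x) x 224 (y) x 60 mm high, four 46 mm square pockets in a row along y at -81, -27, +27, +81 mm. Its floor is 8 mm thick: standing cells rise to 128 mm above the bench, 68 mm out of the rack. Origin: centre of the underside.
- rest: Green cast angled rest, loose, 1.8 kg; origin: centre of the underside of its 125 (x) x 70 (y) x 10 mm base plate. A V trough climbs 45 degrees towards its +x. The V's walls are 30 mm apart at the top edges, 39 mm over all, so fingers pass on both sides of a cell in it down to 12 mm below the cell's axis. The V is 74 mm long: the upper 46 mm of a parked cell are free all round.
- rest_mid (a point): On the angled rest, 78 mm above the bench: where the centre of a parked cell lies. z points up the trough at 45 degrees (the cell's flat end rests on the foot stop 60 mm below this point, button end up); x points down into the trough at 45 degrees, y level across it. The foot stop is 40 mm wide and ends 2 mm above the cell's axis.
- dock: Fixed charging dock, 212 mm wide (y), x -100 to +125 mm; origin on the underside below the middle bay's centre. Three bays along x at y -66, 0, +66 mm. At -x a grey wall 54 mm high with three coil springs; at +x a black housing 64 mm high whose upright face at x = +60 mm is the button contact. The bay floor is 10 mm above the bench.
- bay0_mid (a point): Where the centre of a cell seated in bay 0 lies, 33 mm above the bench (button tip 60 mm from here to +x); axes as the dock's, x from spring to button contact. A cell lies on ribs 14 mm above the bench, between pairs of cheeks 41 mm apart, 12 mm long, centred 42 mm either side of the middle, 14 mm higher than the ribs; between them 28 mm is free to the next cell.
- bay1_mid (a point): Where the centre of a cell seated in bay 1 lies, 33 mm above the bench (button tip 60 mm from here to +x); axes as the dock's, x from spring to button contact. Each spring has a 26 mm square brass face on the bay's axis, free 52.5 mm from the bay's centre; it must be pressed 7.5 mm for a cell to drop in and can be pressed 17.5 mm.
- bay2_mid (a point): Where the centre of a cell seated in bay 2 lies, 33 mm above the bench (button tip 60 mm from here to +x); axes as the dock's, x from spring to button contact. A spring pushes with 1.5 N when free, 3.4 N with a cell seated, 5.9 N fully pressed.
- isolator_axis (a point): On the turning axis of the isolator's red handle, 96 mm above the bench; axes as the fixed box (90 x 90 x 62 mm, yellow top). The handle is an upright bar 16 mm thick, 68 to 106 mm above the bench, reaching 36 mm one way and 45 mm the other: that end is the pointer, its last 9 mm only 26 mm high with a white stripe. The disc under it is 44 mm across, 68 mm high.
- handle (a joint): Angle of the isolator handle, rad: 0 = off, bar across the box, pointer to the box's +y (black mark); turns clockwise seen from above to 1.571 = on, pointer to the box's +x (green mark). Over-centre detents draw it to the nearer end with up to 0.13 N m; it snaps home once past half-way. It starts on.
- drum_small: Bystander: a thin brown sanding drum, 38 mm across and 115 mm tall with an aluminium stub on top, standing at the back. Origin: centre of its underside.
- offcut_long: Bystander: a pale wooden offcut, 40 x 200 x 19 mm, at the back. Origin: centre of its underside.
- offcut_short: Bystander: a brown wooden offcut, 90 x 45 x 38 mm, near the robot. Origin: centre of its underside.
- sanding_block: Bystander: a cork sanding block, 40 x 70 x 30 mm, between the angled rest and the isolator. Origin: centre of its underside.
- brush: Bystander: a bench brush 220 mm long, near the robot.

How it is judged:
On the way, in this order (a step that is already met when the one before it is completed fails the run):
1. the isolator is off, before any cell is loaded (value of joint handle below 0.12 rad and horizontal distance between each of cell0_mid, cell1_mid, cell2_mid, cell3_mid and dock above 0.11 m), for 0.2 s.
2. a cell lies parked in the angled rest, let go (value of joint handle below 0.12 rad and ((distance between cell0_mid and rest_mid below 0.015 m and angle between the z axis of cell0_mid and the z axis of rest_mid, either way round below 0.15 rad and contact force between the fingers and cell0 below 0.1 N) or (distance between cell1_mid and rest_mid below 0.015 m and angle between the z axis of cell1_mid and the z axis of rest_mid, either way round below 0.15 rad and contact force between the fingers and cell1 below 0.1 N) or (distance between cell2_mid and rest_mid below 0.015 m and angle between the z axis of cell2_mid and the z axis of rest_mid, either way round below 0.15 rad and contact force between the fingers and cell2 below 0.1 N) or (distance between cell3_mid and rest_mid below 0.015 m and angle between the z axis of cell3_mid and the z axis of rest_mid, either way round below 0.15 rad and contact force between the fingers and cell3 below 0.1 N))), for 0.2 s.
3. every cell lies home in a bay, with the isolator still off (value of joint handle below 0.12 rad and ((distance between cell0_mid and bay0_mid below 0.007 m and x of cell0_button in the frame of bay0_mid above 0.05 m and angle between the z axis of cell0_mid and the x axis of bay0_mid, either way round below 0.1 rad) or (distance between cell0_mid and bay1_mid below 0.007 m and x of cell0_button in the frame of bay1_mid above 0.05 m and angle between the z axis of cell0_mid and the x axis of bay1_mid, either way round below 0.1 rad) or (distance between cell0_mid and bay2_mid below 0.007 m and x of cell0_button in the frame of bay2_mid above 0.05 m and angle between the z axis of cell0_mid and the x axis of bay2_mid, either way round below 0.1 rad)) and ((distance between cell1_mid and bay0_mid below 0.007 m and x of cell1_button in the frame of bay0_mid above 0.05 m and angle between the z axis of cell1_mid and the x axis of bay0_mid, either way round below 0.1 rad) or (distance between cell1_mid and bay1_mid below 0.007 m and x of cell1_button in the frame of bay1_mid above 0.05 m and angle between the z axis of cell1_mid and the x axis of bay1_mid, either way round below 0.1 rad) or (distance between cell1_mid and bay2_mid below 0.007 m and x of cell1_button in the frame of bay2_mid above 0.05 m and angle between the z axis of cell1_mid and the x axis of bay2_mid, either way round below 0.1 rad)) and ((distance between cell2_mid and bay0_mid below 0.007 m and x of cell2_button in the frame of bay0_mid above 0.05 m and angle between the z axis of cell2_mid and the x axis of bay0_mid, either way round below 0.1 rad) or (distance between cell2_mid and bay1_mid below 0.007 m and x of cell2_button in the frame of bay1_mid above 0.05 m and angle between the z axis of cell2_mid and the x axis of bay1_mid, either way round below 0.1 rad) or (distance between cell2_mid and bay2_mid below 0.007 m and x of cell2_button in the frame of bay2_mid above 0.05 m and angle between the z axis of cell2_mid and the x axis of bay2_mid, either way round below 0.1 rad)) and ((distance between cell3_mid and bay0_mid below 0.007 m and x of cell3_button in the frame of bay0_mid above 0.05 m and angle between the z axis of cell3_mid and the x axis of bay0_mid, either way round below 0.1 rad) or (distance between cell3_mid and bay1_mid below 0.007 m and x of cell3_button in the frame of bay1_mid above 0.05 m and angle between the z axis of cell3_mid and the x axis of bay1_mid, either way round below 0.1 rad) or (distance between cell3_mid and bay2_mid below 0.007 m and x of cell3_button in the frame of bay2_mid above 0.05 m and angle between the z axis of cell3_mid and the x axis of bay2_mid, either way round below 0.1 rad))), for 0.2 s.
4. the isolator is on again with the cells home (value of joint handle above 1.45 rad and ((distance between cell0_mid and bay0_mid below 0.007 m and x of cell0_button in the frame of bay0_mid above 0.05 m and angle between the z axis of cell0_mid and the x axis of bay0_mid, either way round below 0.1 rad) or (distance between cell0_mid and bay1_mid below 0.007 m and x of cell0_button in the frame of bay1_mid above 0.05 m and angle between the z axis of cell0_mid and the x axis of bay1_mid, either way round below 0.1 rad) or (distance between cell0_mid and bay2_mid below 0.007 m and x of cell0_button in the frame of bay2_mid above 0.05 m and angle between the z axis of cell0_mid and the x axis of bay2_mid, either way round below 0.1 rad)) and ((distance between cell1_mid and bay0_mid below 0.007 m and x of cell1_button in the frame of bay0_mid above 0.05 m and angle between the z axis of cell1_mid and the x axis of bay0_mid, either way round below 0.1 rad) or (distance between cell1_mid and bay1_mid below 0.007 m and x of cell1_button in the frame of bay1_mid above 0.05 m and angle between the z axis of cell1_mid and the x axis of bay1_mid, either way round below 0.1 rad) or (distance between cell1_mid and bay2_mid below 0.007 m and x of cell1_button in the frame of bay2_mid above 0.05 m and angle between the z axis of cell1_mid and the x axis of bay2_mid, either way round below 0.1 rad)) and ((distance between cell2_mid and bay0_mid below 0.007 m and x of cell2_button in the frame of bay0_mid above 0.05 m and angle between the z axis of cell2_mid and the x axis of bay0_mid, either way round below 0.1 rad) or (distance between cell2_mid and bay1_mid below 0.007 m and x of cell2_button in the frame of bay1_mid above 0.05 m and angle between the z axis of cell2_mid and the x axis of bay1_mid, either way round below 0.1 rad) or (distance between cell2_mid and bay2_mid below 0.007 m and x of cell2_button in the frame of bay2_mid above 0.05 m and angle between the z axis of cell2_mid and the x axis of bay2_mid, either way round below 0.1 rad)) and ((distance between cell3_mid and bay0_mid below 0.007 m and x of cell3_button in the frame of bay0_mid above 0.05 m and angle between the z axis of cell3_mid and the x axis of bay0_mid, either way round below 0.1 rad) or (distance between cell3_mid and bay1_mid below 0.007 m and x of cell3_button in the frame of bay1_mid above 0.05 m and angle between the z axis of cell3_mid and the x axis of bay1_mid, either way round below 0.1 rad) or (distance between cell3_mid and bay2_mid below 0.007 m and x of cell3_button in the frame of bay2_mid above 0.05 m and angle between the z axis of cell3_mid and the x axis of bay2_mid, either way round below 0.1 rad))), for 0.2 s.
At the end, for the whole second after the job is handed in: Every cell that is present lies at rest in a bay of its own, button end at the button contact (centre within 7 mm of the bay's point, axis within 0.1 rad of the bay's), and the isolator handle is within 0.12 rad of its on stop (all of step 4 and linear speed of each of cell0, cell1, cell2, cell3 below 0.02 m/s); the robot touches nothing.
It fails at once if another thing on the bench is shifted by more than 50 mm (distance of any of drum_small, offcut_long, offcut_short, sanding_block, brush from where it was at the start of the episode above 0.05 m).
Of cell0, cell1, cell2, cell3 only 2 to 3 are there at a start; the rules pass over those that are not, and their reading is None.
At some moment in a run one of rest may be knocked a few centimetres aside while the robot is not near it.
It also fails if it takes over 210 s, if anything falls off the work surface, if the arm or the gripper's body presses on something with over 40 N, if the wrist force passes 120 N, or if a joint passes its speed limit or range.

ROBOT

A 6-joint arm with a two-finger parallel gripper is mounted at the origin on the work surface. World frame = base frame: x ahead of the robot, y to its left, z up, the work surface at z = 0. Lengths are in m, angles in rad, forces in N, time in s.
With the tool pointing down it reaches from about 0.3 to 0.875 m from the base axis. Payload 6.4 kg.
Tool frame: the origin (TCP) lies midway between the tips of the shut fingers; the grasp point (between the pads) lies 19 mm behind it; x points along the fingers, y is the direction in which the jaws open and shut, and the axes are right-handed (so a half turn about x gives the same grasp; the last joint's range is limited). The gripper opens to 85 mm and grips with 20 to 120 N. Pads are 22 mm wide; open, the fingers measure 114 mm over their backs; the gripper's body (76 mm by 85 mm) begins 54 mm behind the grasp point. The pads swing forward as they close: fully open they stand 13 mm farther back than shut.
Start: joints at [0.907, 0.181, 1.607, -0, 1.354, -0.206], TCP at [0.254, 0.516, 0.231] pointing down, gripper open.
Joint ranges: [-2.99, 2.99], [-0.89, 2.07], [0.3, 2.58], [-1.14, 4.28], [0, 2.63], [-3.12, 3.12]. Speed limits (rad/s): [2.57, 2.57, 3.01, 3.14, 3.14, 3.14].

INTERFACE

Orientations are given as a unit quaternion [w, x, y, z].
In Python, from bench import ctrl gives the robot as it stands.
- The arm moves only by the tool step_arm, never from a script. Its argument "motion" is a list of rows, each a list of 7 numbers: the shift along the tool's x, y, z in mm, then the turn, a rotation vector about the tool's x, y, z in degrees, then the closure in counts, from 0 (fully open) to 255 (shut). In form: [[tx, ty, tz, rx, ry, rz, hand], ...]. A call has 1 to 10 rows; each row is the pose to reach, as a shift and turn from the pose commanded when the call began, along the tool's axes at that moment; what a row does not reach only later rows make up. A row lasts 1/8 s, in which the tool goes at most 62.5 mm and 10.7 degrees, less where a joint would pass 70% of its speed; a pose out of reach is approached as far as the arm can. A call with a gripper value outside its range is refused whole. The fingers move at their own pace and stop on an object; the grip force is fixed at half the most. Time passes only in rows, so rows that repeat a pose let the fingers close. It gives the time, the measured TCP pose, the force and the opening at its end, in the units of the state.
- ctrl.get_obs(): the state, without advancing time (a new reading comes with each control period).
- ctrl.camera(name): name is "side" or "top" or "wrist"; returns (picture, depth): 384x512x3 uint8, red, green, blue; 384x512 float32, m along the optical axis (not along the pixel's ray), 0 where there is no reading.
- ctrl.camera_info(name): a dict with "fx", "fy", "cx", "cy" (pixels), "dist_coeffs" ([k1, k2, p1, p2, k3] as OpenCV has them; the pictures are not rectified), "T" (4x4, takes a point from camera to world coordinates); the wrist camera has in their place "hand_eye" (4x4, takes a point from camera to tool coordinates, whose origin is the TCP and whose axes are the tool frame's). Camera axes: x right, y down, z forward; pixel columns grow to the right and rows downward; lengths in m; the calibration is good to about 2 mm. A picture is of the moment at which its call begins: read the wrist's pose just before it. camera_info takes no time and is no camera call.
- ctrl.hand_in(): hands the job in, once; it reports no verdict.
The state is a dict: "time_s": time; "q": joint angles; "dq": joint speeds; "joint_efforts": joint torques, N m; "eef_pos": TCP position; "eef_rot": TCP orientation; "wrist_force": force on the tool from outside, world axes, zero at the start; "torque": the same for the moment, N m; "opening": opening from 0.0 (shut) to 1.0 (fully open).
Only numpy, scipy, OpenCV 4.12 (cv2) and the standard library are available. Lean on these libraries where they do the work, as an engineer would, in place of code of your own. Each camera call takes 0.05 s, during which the arm holds its last target. There are 200 camera calls.

## Working session

There is one attempt and no reset: what is moved stays moved. The work goes in short steps, Python scripts to look and compute and a tool call to move; the robot and the scene stay as the last step left them, time stands still between calls to the robot, and variables do not carry over. Pictures are saved under pics/ and viewed, about 12 in all and at most 16, crops included, and the job is handed in when it is done.

Besides the shell and the picture viewer there is one more tool, called after "Emit:" as name([rows], argument=value, ...), one row to a line, values as JSON. step_arm: Moves the arm, as the interface text tells. Its arguments: {"type":"object","properties":{"motion":{"type":"array","items":{"type":"array","items":{"type":"number"}}}},"required":["motion"]}

```bash
ls; mkdir -p pics
python3 - <<'E'
from bench import ctrl
import cv2,numpy as np
o=ctrl.get_obs();print(o)
for n in("side","top","wrist"):
    i=ctrl.camera_info(n);print(n,i)
    p,d=ctrl.camera(n);np.savez(f"/tmp/{n}0.npz",p=p,d=d)
    cv2.imwrite(f"pics/{n}0.png",p[...,::-1])
E
```

```text
pics
{'time_s': 0.0, 'q': array([ 9.06716875e-01,  1.81548384e-01,  1.60803505e+00,  6.98079704e-05,
        1.35379784e+00, -2.06286821e-01]), 'dq': array([-0.00185346,  0.00044747,  0.00116643,  0.00044138, -0.00012769,
        0.00101675]), 'joint_efforts': array([-3.31322744e-04, -4.44881594e+01, -3.51331508e+01, -1.71624965e-04,
        9.03568463e-03, -6.53820678e-06]), 'eef_pos': array([0.25373614, 0.51536142, 0.23036696]), 'eef_rot': array([ 0.68837368,  0.15988634,  0.68895057, -0.16101289]), 'wrist_force': array([ 0.36228863, -0.83172374,  0.64331846]), 'torque': array([ 0.00352158,  0.02150506, -0.01846284]), 'opening': 0.9979762949874331}
side {'fx': 355.75382909069555, 'fy': 355.75382909069555, 'cx': 256.56773988727053, 'cy': 193.47157675818258, 'dist_coeffs': array([0.00463553, 0.        , 0.        , 0.        , 0.        ]), 'T': array([[ 0.7509605 , -0.44499875,  0.48788773,  0.00387987],
       [-0.66003652, -0.52848232,  0.53390845, -0.60360193],
       [ 0.02025145, -0.72296788, -0.69058477,  0.87785609],
       [ 0.        ,  0.        ,  0.        ,  1.        ]
[... 391 characters left out ...]
4, -2.18662608e-01, -9.75800445e-01,
         1.25867756e+00],
       [ 0.00000000e+00,  0.00000000e+00,  0.00000000e+00,
         1.00000000e+00]])}
wrist {'fx': 327.2300750511758, 'fy': 327.2300750511758, 'cx': 256.7860635744915, 'cy': 186.69811565205168, 'dist_coeffs': array([-0.04883513,  0.        ,  0.        ,  0.        ,  0.        ]), 'hand_eye': array([[-1.03333054e-03, -3.23536621e-01,  9.46215085e-01,
        -1.42059269e-01],
       [ 9.99999423e-01, -6.12267507e-04,  8.82715777e-04,
        -4.37788236e-04],
       [ 2.93745872e-04,  9.46215451e-01,  3.23537067e-01,
        -8.34463719e-02],
       [ 0.00000000e+00,  0.00000000e+00,  0.00000000e+00,
         1.00000000e+00]])}
```

View pics/top0.png

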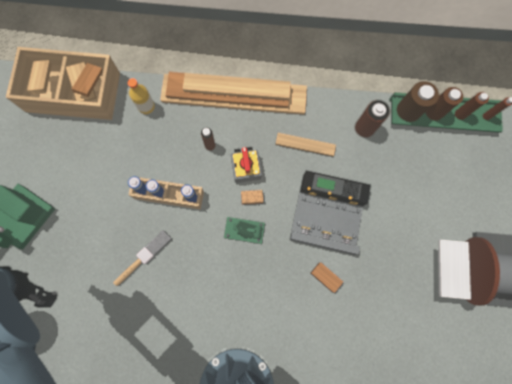

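View pics/side0.png

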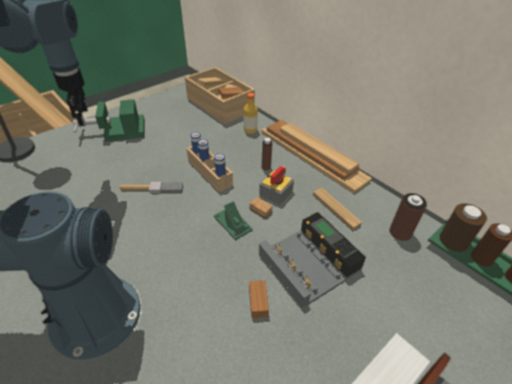

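The top view shows the rack at about px (165,193) with three cells at (136,185), (154,187) and (188,192). The isolator is at (246,163), the sanding block at (252,197), the rest at (244,230) and the dock at (330,212), with its housing side up (world +x).

```bash
cat > h.py <<'E'
from bench import ctrl
import cv2,numpy as np
from scipy.spatial.transform import Rotation as R
def tool():
    o=ctrl.get_obs();T=np.eye(4);q=o['eef_rot']
    T[:3,:3]=R.from_quat([q[1],q[2],q[3],q[0]]).as_matrix();T[:3,3]=o['eef_pos'];return T
def look(n,save=None):
    i=ctrl.camera_info(n);T=i['T'] if n!='wrist' else tool()@i['hand_eye']
    p,d=ctrl.camera(n)
    if save: cv2.imwrite(f'pics/{save}.png',p[...,::-1])
    return view(n,p,d,i,T)
def view(n,p,d,i,T):
    K=np.array([[i['fx'],0,i['cx']],[0,i['fy'],i['cy']],[0,0,1]])
    v,u=np.mgrid[:384,:512]
    r=cv2.undistortPoints(np.stack([u,v],-1).reshape(-1,1,2).astype(np.float64),K,i['dist_coeffs']).reshape(384,512,2)
    r=np.dstack([r,np.ones((384,512))])
    X=(r*d[...,None])@T[:3,:3].T+T[:3,3]; X[d==0]=np.nan
    return dict(p=p,d=d,X=X,ray=r@T[:3,:3].T,o=T[:3,3],hsv=cv2.cvtColor(p,cv2.COLOR_RGB2HSV),T=T,K=K)
def plane(V,u,v,z):   # ray of pixel onto plane z
    r=V['ray'][int(round(v)),int(round(u))];return V['o']+r*(z-V['o'][2])/r[2]
def rect(P):   # min area rectangle of xy points (mm): centre,size,angle
    c,s,a=cv2.minAreaRect((P[:,:2]*1000).astype(np.float32));return np.round(c,1),np.round(s,1),round(a,2)
def goto(pos,Rm=None):  # shift in tool mm and rotvec deg from present measured pose
    T=tool();t=T[:3,:3].T@(np.array(pos)-T[:3,3])*1000
    w=np.degrees(R.from_matrix(T[:3,:3].T@Rm).as_rotvec()) if Rm is not None else np.zeros(3)
    return np.round(t,1),np.round(w,2)
def down(yaw,tilt=0):  # tool down; jaw (tool y) along world direction yaw (deg)
    x=np.array([0,0,-1.]);y=np.array([np.cos(np.radians(yaw)),np.sin(np.radians(yaw)),0]);return np.stack([x,y,np.cross(x,y)],1)
E
python3 - <<'E'
from h import *
for n in("top","side"):
    f=np.load(f"/tmp/{n}0.npz");i=ctrl.camera_info(n);V=view(n,f['p'],f['d'],i,i['T']);X=V['X']
    pts={"top":dict(c0=(136,183),c1=(154,185),c2=(188,190),rack=(168,203),rest=(244,230),restA=(226,220),restB=(263,240),iso=(246,160),bench=(200,260),dockfloor=(325,220),housing=(350,185),wall=(330,245),sand=(252,196)),"side":dict(c0=(196,136),c1=(203,145),c2=(219,159),iso=(270,186),bench=(150,230))}[n]
    for k,(u,v) in pts.items(): print(n,k,np.round(X[v,u],3))
    H=V['hsv'];
    g=(X[...,0]>.3)&(X[...,0]<.8)&(X[...,1]>-.4)&(X[...,1]<.5)&(X[...,2]<.2)
    for nm,m in dict(green=(H[...,0]>50)&(H[...,0]<95)&(H[...,1]>90),red=((H[...,0]<6)|(H[...,0]>174))&(H[...,1]>170),yellow=(H[...,0]>22)&(H[...,0]<34)&(H[...,1]>150)).items():
        P=X[m&g]; print(nm,len(P),rect(P[np.isfinite(P).all(1)]),np.nanmedian(P,0))
E
```

```text
top c0 [0.566 0.354 0.125]
top c1 [0.564 0.299 0.127]
top c2 [0.559 0.196 0.124]
top rack [0.531 0.272 0.028]
top rest [0.463 0.019 0.051]
top restA [0.496 0.081 0.008]
top restB [ 0.443 -0.044 -0.   ]
top iso [0.674 0.032 0.106]
top bench [0.361 0.151 0.004]
top dockfloor [ 0.525 -0.238  0.012]
top housing [ 0.634 -0.301  0.066]
top wall [ 0.441 -0.249  0.054]
top sand [0.578 0.004 0.031]
green 79 (array([ 631.9, -223.9]), array([43.4, 19.9]), 85.63) [ 0.63240787 -0.22573732  0.06620605]
red 0 (array([0., 0.]), array([0., 0.]), 0.0) [nan nan nan]
yellow 0 (array([0., 0.]), array([0., 0.]), 0.0) [nan nan nan]
side c0 [0.567 0.351 0.125]
side c1 [0.555 0.289 0.125]
side c2 [0.551 0.189 0.124]
side iso [0.641 0.027 0.06 ]
side bench [ 0.252  0.169 -0.001]
green 111 (array([ 632.4, -223.9]), array([51.3, 28.5]), 79.79) [ 0.63194224 -0.22484243  0.06729429]
red 54 (array([675. ,  26.6]), array([65.3, 16.9]), 11.85) [0.67164531 0.02772223 0.1054548 ]
yellow 0 (array([0., 0.]), array([0., 0.]), 0.0) [nan nan nan]
  return np.nanmean(a, axis, out=out, keepdims=keepdims)
```

View pics/wrist0.png

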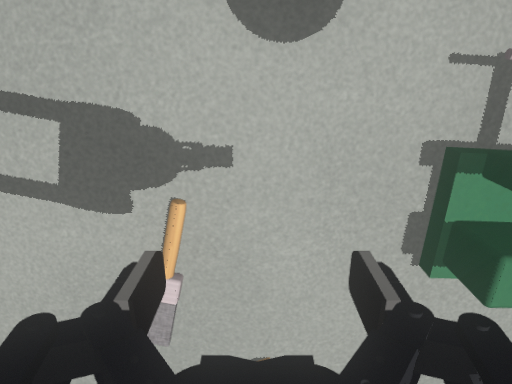

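The wrist view shows only the bench, the brush and the vise. It looks past the fingers, so I'll use it for close measurement. First I need the tool axes and a look pose.

Run:
```python
from h import *
T=tool();print(np.round(T,3))
print(goto([0.42,0.03,0.33],down(90)),goto([0.42,0.03,0.33],down(-90)))
```

```text
[[-0.001  0.442  0.897  0.254]
 [-0.001  0.897 -0.442  0.515]
 [-1.    -0.001 -0.     0.231]
 [ 0.     0.     0.     1.   ]]
(array([ -99. , -362.2,  363.6]), array([-26.23,  -0.03,   0.07])) (array([ -99. , -362.2,  363.6]), array([1.5377e+02, 1.0000e-01, 5.0000e-02]))
```

Emit:
step_arm([
  [-60, -30, 30, -2, 0, 0, 0],
  [-99, -70, 70, -5, 0, 0, 0],
  [-99, -112, 112, -8, 0, 0, 0],
  [-99, -154, 154, -11, 0, 0, 0],
  [-99, -196, 197, -14, 0, 0, 0],
  [-99, -238, 239, -17, 0, 0, 0],
  [-99, -280, 281, -20, 0, 0, 0],
  [-99, -322, 323, -23, 0, 0, 0],
  [-99, -362, 364, -26, 0, 0, 0],
  [-99, -362, 364, -26, 0, 0, 0],
])

```text
time_s: 1.4
eef_pos: [0.4212, 0.0268, 0.3299]
eef_rot: [0.707, 0.003, 0.707, -0.004]
wrist_force: [0.1, 0.3, 0.0]
opening: 1.002
```

Run:
```python
from h import *
V=look('wrist','w1');np.savez('/tmp/w1',p=V['p'],d=V['d'],T=V['T']);print(ctrl.get_obs()['eef_pos'],ctrl.get_obs()['q'])
```

```text
[0.42069413 0.02872292 0.32987152] [-2.15120669e-01 -2.50517636e-01  1.82841240e+00  2.02198251e-04
  1.56489542e+00 -1.77722220e+00]
```

View pics/w1.png

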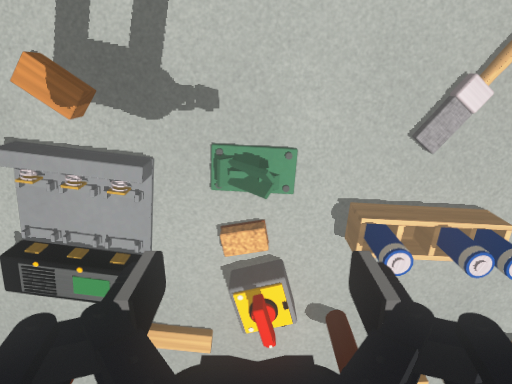

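The wrist view shows the dock at left (springs at y≈183, housing at y≈270), with the rest at (254,168). Its long axis runs along world y. It also shows the cork block at (244,238), the isolator at (263,305) and the rack and cells at right. Next I'll fit these from the depth cloud.

```bash
cat > fit.py <<'E'
from h import *
def load(f):
    d=np.load(f'/tmp/{f}.npz');return view('wrist',d['p'],d['d'],ctrl.camera_info('wrist'),d['T'])
def sel(V,box,z0,z1,mask=None):
    X=V['X'];m=(X[...,0]>box[0])&(X[...,0]<box[1])&(X[...,1]>box[2])&(X[...,1]<box[3])&(X[...,2]>z0)&(X[...,2]<z1)
    if mask is not None:m&=mask
    return X[m]
def rest(V):
    H=V['hsv'];g=(H[...,0]>50)&(H[...,0]<95)&(H[...,1]>80)
    P=sel(V,(.3,.6,-.14,.2),.004,.014,g);r=rect(P);print('rest plate',len(P),r,'z',np.median(P[:,2]))
    Q=sel(V,(.3,.6,-.14,.2),.02,.13,g);print('rest trough',rect(Q),Q.max(0))
    for lo in range(20,110,10):
        q=Q[(Q[:,2]*1000>lo)&(Q[:,2]*1000<lo+10)]
        if len(q):print(lo,len(q),np.round(q.mean(0),3))
    return r
E
python3 - <<'E'
from fit import *
V=load('w1');rest(V)
H=V['hsv'];X=V['X']
red=((H[...,0]<8)|(H[...,0]>172))&(H[...,1]>150)
P=sel(V,(.55,.85,-.1,.15),.095,.115,red);print('bar',len(P),rect(P),np.median(P[:,2]))
P=sel(V,(.55,.85,-.1,.15),.055,.066);print('box top',len(P),rect(P))
P=sel(V,(.55,.85,-.1,.15),.02,.066);print('box',len(P),rect(P))
P=sel(V,(.35,.75,-.42,-.1),.049,.058);print('wall',len(P),rect(P))
P=sel(V,(.35,.75,-.42,-.1),.060,.07);print('housing',len(P),rect(P))
P=sel(V,(.35,.75,-.42,-.1),.006,.07);print('dock',len(P),rect(P))
for b in[(.40,.5,.02,.2)]:pass
P=sel(V,(.45,.65,.1,.45),.055,.064);print('rack top',len(P),rect(P))
P=sel(V,(.45,.65,.1,.45),.12,.135);print('cells',len(P))
g=((X[...,2]>.10)&(X[...,2]<.14)&(X[...,1]>.1)&(X[...,1]<.45)&(X[...,0]<.65)).astype(np.uint8)
n,l,s,c=cv2.connectedComponentsWithStats(g)
for k in range(1,n):
    if s[k,4]>40:
        q=X[l==k];q=q[q[:,2]>.1225];print('cell',s[k],rect(q),q[:,2].max())
E
```

```text
rest plate 1596 (array([468.7,  21. ]), array([122.3,  68.7]), 86.12) z 0.009338138859350142
rest trough (array([468.5,  12.6]), array([84.6, 40.3]), 86.56) [0.48765992 0.05534487 0.07928971]
20 147 [ 0.466 -0.015  0.027]
30 405 [ 0.467 -0.012  0.035]
40 81 [0.465 0.013 0.046]
50 117 [0.463 0.026 0.056]
60 201 [0.467 0.041 0.065]
70 129 [0.466 0.039 0.074]
bar 472 (array([672.7,  32. ]), array([66.5, 16.3]), 14.14) 0.1049868628603925
box top 1731 (array([681.9,  68. ]), array([182.5, 110.8]), 78.44)
box 4063 (array([661.5,  17.1]), array([211.9, 248.7]), 6.2)
wall 2916 (array([ 516. , -242.1]), array([210.8, 163.4]), 81.86)
housing 3847 (array([ 624.5, -270.4]), array([184.5,  66. ]), 82.09)
dock 20676 (array([ 503.2, -241.3]), array([214.1, 314.4]), 82.04)
rack top 2113 (array([563.9, 280.6]), array([225.8,  63.6]), 86.09)
cells 1327
cell [377 241  36  35 846] (array([556.1, 202.3]), array([38. , 30.2]), 42.91) 0.12908649394248622
cell [ 455  244   57   36 1392] (array([565.3, 321.4]), array([68.8, 38. ]), 85.97) 0.129280248684996
```

Run:
```python
from fit import *
V=load('w1');H=V['hsv']
y=(H[...,0]>22)&(H[...,0]<36)&(H[...,1]>150)
P=sel(V,(.6,.75,-.05,.1),.05,.07,y);print(len(P),rect(P),P[:,2].mean())
k=sel(V,(.6,.75,-.05,.1),.05,.07);q=rect(k);print(q)
t=V['T'];print(goto([.675,.030,.19],down(-77)))
```

```text
962 (array([677. ,  33.5]), array([76.2, 74.9]), 14.28) 0.06150623512787823
(array([675.9,  32.8]), array([90. , 90.9]), 13.75)
(array([139.6,   3.4, 254.4]), array([ 1.665e+02, -5.000e-02,  9.000e-02]))
```

Emit:
step_arm([
  [0, 0, 40, 10, 0, 0, 0],
  [0, 0, 80, 20, 0, 0, 0],
  [0, 0, 120, 30, 0, 0, 0],
  [30, 0, 160, 40, 0, 0, 0],
  [60, 0, 200, 50, 0, 0, 0],
  [90, 0, 230, 60, 0, 0, 0],
  [120, 0, 254, 70, 0, 0, 0],
  [140, 4, 254, 80, 0, 0, 0],
  [140, 4, 254, 90, 0, 0, 0],
  [140, 4, 254, 100, 0, 0, 0],
])

```text
time_s: 2.7
eef_pos: [0.6739, 0.036, 0.1893]
eef_rot: [-0.452, -0.543, -0.453, 0.544]
wrist_force: [-0.2, 0.3, -0.2]
opening: 0.998
```

Emit:
step_arm([
  [0, 0, 0, 10, 0, 0, 0],
  [0, 0, 0, 20, 0, 0, 0],
  [0, 0, 0, 30, 0, 0, 0],
  [0, 0, 0, 40, 0, 0, 0],
  [0, 0, 0, 50, 0, 0, 0],
  [0, 0, 0, 60, 0, 0, 0],
  [0, 0, 0, 66, 0, 0, 0],
  [0, 0, 0, 66, 0, 0, 0],
])

```text
time_s: 3.7
eef_pos: [0.6742, 0.0355, 0.1901]
eef_rot: [-0.086, -0.702, -0.086, 0.702]
wrist_force: [0.6, 0.3, 0.1]
opening: 1.0
```

Run:
```python
from fit import *
V=look('wrist','w2');H=V['hsv']
y=(H[...,0]>22)&(H[...,0]<36)&(H[...,1]>150)
red=((H[...,0]<8)|(H[...,0]>172))&(H[...,1]>150)
P=sel(V,(.6,.75,-.05,.1),.05,.07,y);print(len(P),rect(P))
P=sel(V,(.55,.85,-.1,.15),.095,.115,red);print('bar',len(P),rect(P),np.median(P[:,2]))
P=sel(V,(.55,.85,-.1,.15),.05,.115,red);print('bar',len(P),rect(P),np.median(P[:,2]))
print(ctrl.get_obs()['q'],goto([.676,.033,.078],down(-76)))
```

```text
3429 (array([677.4,  33.4]), array([75.3, 75.4]), 13.86)
bar 1784 (array([679.6,  33.8]), array([75.8, 15.8]), 13.65) 0.10509944850032077
bar 2740 (array([681.3,  35.8]), array([80.4, 37.3]), 28.72) 0.10447727581647848
[-1.23455494e-01  4.33654044e-01  1.37009070e+00  2.53530365e-04
  1.33834442e+00  1.20295704e+00] (array([112.2,   2.5,  -1.2]), array([-0.  ,  0.02,  0.02]))
```

Emit:
step_arm([
  [40, 2.5, -2, 0, 0, 0, 0],
  [80, 2.5, -2, 0, 0, 0, 0],
  [112, 2.5, -2, 0, 0, 0, 0],
  [112, 2.5, -2, 0, 0, 0, 255],
  [112, 2.5, -2, 0, 0, 0, 255],
  [112, 2.5, -2, 0, 0, 0, 255],
  [112, 2.5, -2, 0, 0, 0, 255],
  [112, 2.5, -2, 0, 0, 0, 255],
  [112, 2.5, -2, 0, 0, 0, 255],
])

```text
time_s: 4.88
eef_pos: [0.6779, 0.0332, 0.0807]
eef_rot: [0.084, 0.703, 0.086, -0.701]
wrist_force: [-2.0, 6.5, 6.9]
opening: 0.174
```

Emit:
step_arm([
  [0, 0, 0, -9, 0, 0, 255],
  [0, 0, 0, -18, 0, 0, 255],
  [0, 0, 0, -27, 0, 0, 255],
  [0, 0, 0, -36, 0, 0, 255],
  [0, 0, 0, -45, 0, 0, 255],
  [0, 0, 0, -54, 0, 0, 255],
  [0, 0, 0, -63, 0, 0, 255],
  [0, 0, 0, -72, 0, 0, 255],
  [0, 0, 0, -81, 0, 0, 255],
  [0, 0, 0, -89, 0, 0, 255],
])

```text
time_s: 6.12
eef_pos: [0.6773, 0.0338, 0.0806]
eef_rot: [0.553, 0.441, 0.554, -0.439]
wrist_force: [-6.2, 8.1, 8.5]
opening: 0.178
```

Emit:
step_arm([
  [0, 0, 0, 0, 0, 0, 255],
  [0, 0, 0, 0, 0, 0, 0],
  [0, 0, 0, 0, 0, 0, 0],
  [0, 0, 0, 0, 0, 0, 0],
  [0, 0, 0, 0, 0, 0, 0],
  [-50, 0, 0, 0, 0, 0, 0],
  [-112, 0, 0, 0, 0, 0, 0],
  [-140, 0, 0, 0, 0, 0, 0],
  [-140, 0, 0, 0, 0, 0, 0],
])

```text
time_s: 7.25
eef_pos: [0.6791, 0.0309, 0.222]
eef_rot: [0.554, 0.443, 0.55, -0.44]
wrist_force: [0.2, -0.7, -0.2]
opening: 0.996
```

Run:
```python
from fit import *
V=look('wrist','w3');H=V['hsv']
red=((H[...,0]<8)|(H[...,0]>172))&(H[...,1]>150)
P=sel(V,(.55,.85,-.1,.15),.095,.115,red);print('bar',len(P),rect(P))
T=tool();print(ctrl.get_obs()['q'],T)
for y in(-98,82):print(goto([.56,.28,.22],down(y)))
```

```text
bar 1414 (array([677.4,  31.1]), array([15.8, 65.1]), 14.12)
[-1.28714137e-01  4.14786971e-01  1.33621477e+00 -2.84540508e-05
  1.38848002e+00 -3.51435759e-01] [[ 2.08983188e-03  9.75296703e-01  2.20889051e-01  6.77702686e-01]
 [-2.98702177e-04  2.20890133e-01 -9.75298652e-01  3.10587469e-02]
 [-9.99997772e-01  1.97223017e-03  7.52946489e-04  2.19212128e-01]
 [ 0.00000000e+00  0.00000000e+00  0.00000000e+00  1.00000000e+00]]
(array([  -1.1,  -59.8, -268.8]), array([ 1.1076e+02, -8.0000e-02, -1.2000e-01]))
(array([  -1.1,  -59.8, -268.8]), array([-69.24,   0.11,  -0.07]))
```

The isolator bar now lies at about 104°, i.e. along the box's +y, so it is off. Next I'll go over the rack with the jaw orientation I need for parking.

Run:
```python
from fit import *
print(goto([.565,.27,.25],down(-3.9)))
```

```text
(array([ -31.1,  -57.1, -257.9]), array([16.66,  0.03, -0.12]))
```

Emit:
step_arm([
  [-31, -12, -50, 4, 0, 0, 0],
  [-31, -24, -100, 8, 0, 0, 0],
  [-31, -36, -155, 12, 0, 0, 0],
  [-31, -47, -210, 16, 0, 0, 0],
  [-31, -57, -258, 16.6, 0, 0, 0],
  [-31, -57, -258, 16.6, 0, 0, 0],
  [-31, -57, -258, 16.6, 0, 0, 0],
])

```text
time_s: 8.18
eef_pos: [0.564, 0.2698, 0.2474]
eef_rot: [-0.483, -0.515, -0.483, 0.517]
wrist_force: [0.2, -1.1, -0.9]
opening: 0.999
```

```bash
cat >> fit.py <<'E'
def cells(V):
    X=V['X'];out=[]
    P=sel(V,(.45,.68,.1,.45),.1195,.1265)
    for off in(81,27,-27,-81):
        c=np.array([.5639+off*.000068,.2806+off*.000998])
        q=P[np.hypot(*(P[:,:2]-c).T)<.027]
        if len(q)>100:
            (cx,cy),r=cv2.minEnclosingCircle((q[:,:2]*1000).astype(np.float32));print('cell',off,len(q),round(cx,1),round(cy,1),'r',round(r,1),rect(q),np.round(np.median(q,0)*1000,1))
E
python3 - <<'E'
from fit import *
V=look('wrist','w4');np.savez('/tmp/w4',p=V['p'],d=V['d'],T=V['T'])
cells(V)
P=sel(V,(.45,.65,.1,.45),.055,.064);print('rack top',len(P),rect(P))
print(ctrl.get_obs()['eef_pos'])
E
```

```text
cell 81 1650 569.5 361.8 r 19.1 (array([569.6, 361.8]), array([37.2, 37.7]), 41.08) [569.7 362.2 123.6]
cell 27 1382 564.3 307.2 r 19.0 (array([564.1, 307.3]), array([37.3, 36.9]), 87.66) [564.4 308.7 123.5]
cell -81 1010 558.4 200.7 r 19.1 (array([558.1, 200.8]), array([37.3, 37.2]), 23.31) [558.4 203.8 123.3]
rack top 4736 (array([563.9, 279.7]), array([224.1,  62.7]), 86.13)
[0.56447334 0.26925715 0.24775273]
```

View pics/w4.png

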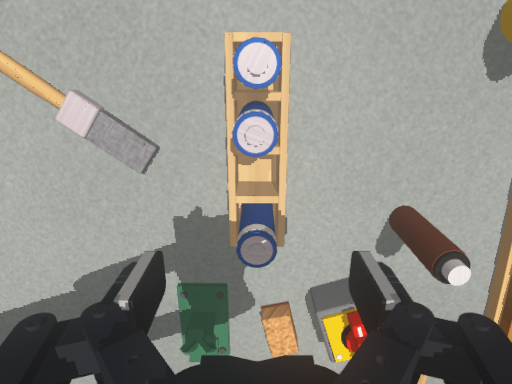

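The view shows three cells in the rack at px (257,62), (256,133) and (257,248). The rest is at the lower left, with its trough rising toward +y. I'll look at the rest from above before picking.

Run:
```python
from fit import *
print(goto([.468,.06,.23],down(-3.9)))
```

```text
(array([ 18.2, -82.1, 215.3]), array([0.04, 0.07, 0.12]))
```

Emit:
step_arm([
  [0, -20, 52, 0, 0, 0, 0],
  [0, -40, 104, 0, 0, 0, 0],
  [10, -60, 156, 0, 0, 0, 0],
  [18, -82, 215, 0, 0, 0, 0],
  [18, -82, 215, 0, 0, 0, 0],
  [18, -82, 215, 0, 0, 0, 0],
])

```text
time_s: 8.98
eef_pos: [0.4689, 0.0601, 0.2314]
eef_rot: [0.482, 0.517, 0.482, -0.517]
wrist_force: [0.8, 0.4, 0.4]
opening: 1.002
```

```bash
cat >> fit.py <<'E'
def rest2(V,full=True):
    H=V['hsv'];g=(H[...,0]>50)&(H[...,0]<95)&(H[...,1]>80)
    P=sel(V,(.3,.62,-.14,.2),.004,.014,g);c,s,a=rect(P)
    if s[0]<s[1]: a+=90 if a<45 else -90
    print('plate',len(P),c,s,'yaw',a)
    e=np.radians(a);ex=np.array([np.cos(e),np.sin(e)]);ey=np.array([-ex[1],ex[0]])
    Q=sel(V,(.3,.62,-.14,.2),.018,.13,g);x=(Q[:,:2]*1000-c)@ex;y=(Q[:,:2]*1000-c)@ey;z=Q[:,2]*1000
    for lo in range(20,90,5):
        m=(z>lo)&(z<lo+5)
        if m.sum()>5:print(lo,m.sum(),'x',np.round(np.percentile(x[m],[1,50,99]),1),'y',np.round(np.percentile(y[m],[1,50,99]),1))
    return c,a,x,y,z
E
python3 - <<'E'
from fit import *
V=look('wrist','w5');np.savez('/tmp/w5',p=V['p'],d=V['d'],T=V['T'])
rest2(V);print();rest2(load('w1'))
E
```

```text
plate 3200 [469.5  20.8] [123.2  68.3] yaw 86.16
20 70 x [-36.6 -32.7  20.1] y [-18.9   5.6  19.6]
25 212 x [-41.1 -37.   19.9] y [-18.7   2.1  19.5]
30 259 x [-48.3 -41.7  20. ] y [-18.5   4.3  19.3]
35 323 x [-48.  -22.5  19.9] y [-16.2  -0.1  18.2]
40 104 x [-21.9 -10.7  20. ] y [-18.6  -0.   18.5]
45 105 x [-17.1  -5.4  20.1] y [-18.2   1.1  19.4]
50 128 x [-12.7  -0.6  20. ] y [-18.    2.2  18.7]
55 133 x [-7.3  5.3 33.9] y [-18.2   0.1  18.4]
60 239 x [-1.5 28.8 34.4] y [-17.3   1.1  18.5]
65 238 x [ 3.  24.4 30.4] y [-17.8  -0.3  18.2]
70 200 x [ 8.  20.6 24.9] y [-18.2  -4.1  18.8]
75 93 x [13.  17.6 20.4] y [-18.   10.9  18.6]

plate 1596 [468.7  21. ] [122.3  68.7] yaw 86.12
20 26 x [-36.6 -34.7 -30.5] y [-16.7   7.   18.8]
25 121 x [-40.8 -37.4 -24.1] y [-20.2   0.4  18.6]
30 180 x [-50.7 -42.4 -13.6] y [-19.9  -0.5  18.9]
35 225 x [-49.1 -25.   -7. ] y [-18.2  -0.5  18.1]
40 33 x [-22.4 -11.3   0.9] y [-19.3   1.8  17.9]
45 48 x [-17.   -5.5   3.6] y [-19.4   3.5  18.3]
50 48 x [-11.4   0.8  26.9] y [-12.6   7.5  18.3]
55 69 x [-7.7  7.  33. ] y [-8.3  8.  17.9]
60 106 x [-1.8 18.  33.8] y [-9.7  2.9 18.1]
65 95 x [ 3.2 23.4 29.7] y [-10.3   2.5  18.2]
70 89 x [ 7.  20.1 25.2] y [-13.7   6.8  18.5]
75 40 x [12.2 17.2 20.1] y [-17.2  12.5  17.7]
```

View pics/w5.png

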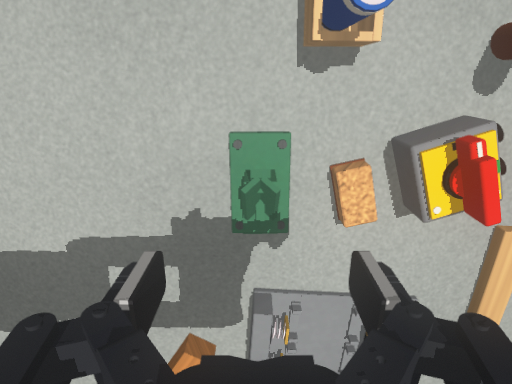

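The rest stands clean, with its trough rising toward +y and its plate centred at (469.3, 20.9) mm at yaw 86.1°. Next I'll pick cell C.

```bash
cat >> fit.py <<'E'
def parkpose(c,a,up=0,s=20,along=0,xm=-1.):  # TCP pose holding a cell by its top, TCP s mm from its centre
    e=np.radians(a);ex=np.array([np.cos(e),np.sin(e),0]);ey=np.array([-ex[1],ex[0],0]);Z=np.array([0,0,1.])
    zc=(ex+Z)/2**.5;xd=(ex-Z)/2**.5;x=-zc;y=-ey
    mid=np.array([c[0],c[1],78])+xm*ex
    return (mid+zc*(s+along)-xd*up)/1000,np.stack([x,y,np.cross(x,y)],1)
E
python3 - <<'E'
from fit import *
print(goto([.5584,.2007,.19],down(-3.84)))
E
```

```text
(array([  41.6,   79.5, -145.6]), array([-0.07, -0.02, -0.04]))
```

Emit:
step_arm([
  [0, 25, -45, 0, 0, 0, 0],
  [0, 50, -95, 0, 0, 0, 0],
  [20, 79.5, -145.6, 0, 0, 0, 0],
  [42, 79.5, -145.6, 0, 0, 0, 0],
  [90, 79.5, -145.6, 0, 0, 0, 0],
  [125, 79.5, -145.6, 0, 0, 0, 0],
  [143.5, 79.5, -145.6, 0, 0, 0, 0],
  [143.5, 79.5, -145.6, 0, 0, 0, 0],
  [143.5, 79.5, -145.6, 0, 0, 0, 255],
  [143.5, 79.5, -145.6, 0, 0, 0, 255],
])

```text
time_s: 10.28
eef_pos: [0.5588, 0.2014, 0.0896]
eef_rot: [0.484, 0.517, 0.482, -0.516]
wrist_force: [-0.4, 0.3, 0.1]
opening: 0.605
```

Emit:
step_arm([
  [0, 0, 0, 0, 0, 0, 255],
  [0, 0, 0, 0, 0, 0, 255],
  [-30, 0, 0, 0, 0, 0, 255],
  [-80, 0, 0, 0, 0, 0, 255],
  [-125, 0, 0, 0, 0, 0, 255],
  [-125, 0, 0, 0, 0, 0, 255],
])

```text
time_s: 11.02
eef_pos: [0.5599, 0.2015, 0.2173]
eef_rot: [0.485, 0.519, 0.481, -0.514]
wrist_force: [0.3, 0.1, -3.0]
opening: 0.433
```

Run:
```python
from fit import *
p,Rm=parkpose((469.3,20.9),86.14,up=60);print(p,goto(p,Rm))
a=parkpose((469.3,20.9),86.14)[0];print(a)
```

```text
[ 0.46732862 -0.00831784  0.13456854] (array([ 81.8, -79. , 215.7]), array([ -0.15, -45.1 ,  -0.45]))
[0.47018471 0.03401232 0.09214214]
```

Emit:
step_arm([
  [0, -15, 40, 0, -9, 0, 255],
  [0, -30, 80, 0, -18, 0, 255],
  [0, -45, 120, 0, -27, 0, 255],
  [0, -60, 160, 0, -36, 0, 255],
  [10, -75, 195, 0, -45, 0, 255],
  [40, -79, 216, 0, -45, 0, 255],
  [60, -79, 216, 0, -45, 0, 255],
  [60, -79, 216, 0, -45, 0, 255],
])

```text
time_s: 12.02
eef_pos: [0.463, -0.0091, 0.1508]
eef_rot: [-0.63, -0.278, -0.263, 0.675]
wrist_force: [-0.7, -0.1, -2.5]
opening: 0.432
```

Run:
```python
from fit import *
print(tool()[:3,3],ctrl.get_obs()['q'])
for up in(40,2):
    p,Rm=parkpose((469.3,20.9),86.14,up=up,s=21,along=2);print(p,goto(p,Rm))
V=look('wrist','w6')
V=look('side','s6');cv2.imwrite('pics/s6c.png',cv2.resize(V['p'][140:270,160:330,::-1],None,fx=4,fy=4))
rest2(look('top','t6'))
```

```text
[ 0.46295508 -0.00905116  0.15076702] [ 0.19732095  0.30226995  1.85382235 -0.7772345   1.33452734  0.59189448]
[0.46842345 0.00790872 0.12254773] (array([  7.7,   4.4, -32.2]), array([0.17, 0.01, 0.16]))
[0.47023231 0.03471783 0.09567767] (array([  7.7,   4.5, -70.2]), array([0.17, 0.01, 0.16]))
plate 0 [0. 0.] [0. 0.] yaw 0.0
```

View pics/s6c.png

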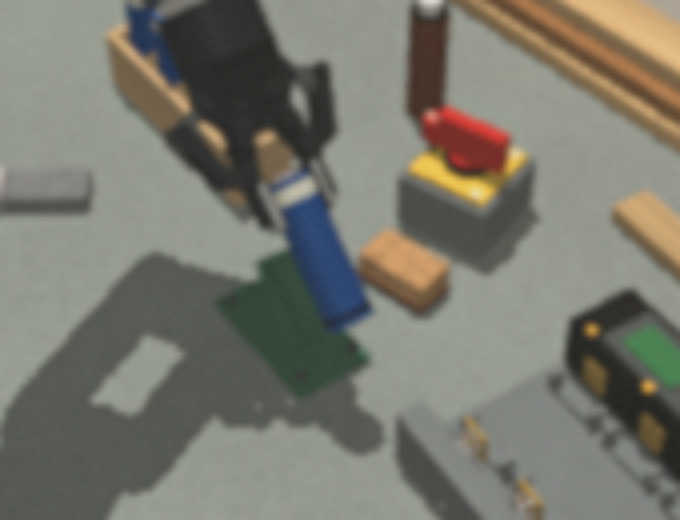

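The side crop shows the cell gripped at 45° above the trough, with the rest unmoved. Lowering and releasing.

Emit:
step_arm([
  [4, 4.5, -20, 0, 0, 0, 255],
  [8, 4.5, -40, 0, 0, 0, 255],
  [8, 4.5, -58, 0, 0, 0, 255],
  [8, 4.5, -66, 0, 0, 0, 255],
  [8, 4.5, -71, 0, 0, 0, 255],
  [8, 4.5, -71, 0, 0, 0, 255],
])

```text
time_s: 12.92
eef_pos: [0.4718, 0.0352, 0.0971]
eef_rot: [-0.631, -0.279, -0.261, 0.675]
wrist_force: [0.0, 0.4, -3.2]
opening: 0.427
```

Run:
```python
from fit import *
p,Rm=parkpose((469.3,20.9),86.14,up=0,s=21,along=0);print(goto(p,Rm),ctrl.get_obs()['wrist_force'])
```

```text
(array([ 3.4, -1.6, -2.6]), array([ 0.03,  0.01, -0.04])) [ 0.04114943  0.40882096 -3.24131214]
```

Emit:
step_arm([
  [2, -1, -2, 0, 0, 0, 255],
  [2.5, -1, -2.5, 0, 0, 0, 255],
  [2.5, -1, -2.5, 0, 0, 0, 0],
  [2.5, -1, -2.5, 0, 0, 0, 0],
  [2.5, -1, -2.5, 0, 0, 0, 0],
  [2.5, -1, -2.5, 0, 0, 0, 0],
  [-30, -1, -2.5, 0, 0, 0, 0],
  [-80, -1, -2.5, 0, 0, 0, 0],
  [-110, -1, -2.5, 0, 0, 0, 0],
  [-110, -1, -2.5, 0, 0, 0, 0],
])

```text
time_s: 14.18
eef_pos: [0.4773, 0.1161, 0.1745]
eef_rot: [-0.632, -0.281, -0.261, 0.673]
wrist_force: [0.0, -0.8, -0.1]
opening: 0.999
```

Run:
```python
from fit import *
V=look('wrist','w7')
X=V['X'];H=V['hsv']
P=sel(V,(.4,.56,-.1,.14),.02,.16,(H[...,0]>105)&(H[...,0]<130)&(H[...,1]>100))
w,v=np.linalg.eigh(np.cov(P.T));print(len(P),P.mean(0),v[:,2],ctrl.get_obs()['q'])
```

```text
979 [0.47158857 0.05310911 0.10201011] [0.00206229 0.35721955 0.93401817] [ 0.40704212  0.40260205  1.65864566 -0.68204404  1.52061755  0.66683042]
```

View pics/w7.png

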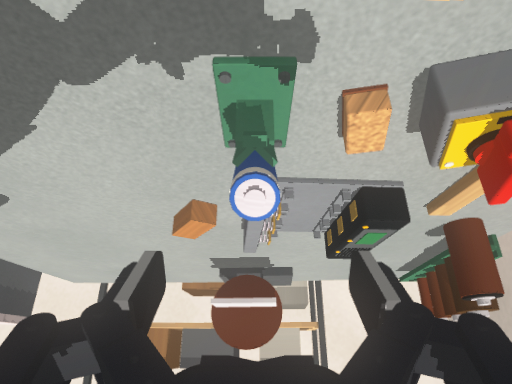

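The cell is parked in the trough, with its button end up at px (255,197). Next I'll swing round for the grip about the middle.

```bash
cat >> fit.py <<'E'
def grippose(c,a,up=0,deep=11,xm=-1.):
    e=np.radians(a);ex=np.array([np.cos(e),np.sin(e),0]);ey=np.array([-ex[1],ex[0],0]);Z=np.array([0,0,1.])
    xd=(ex-Z)/2**.5;mid=np.array([c[0],c[1],78])+xm*ex;y=-ey
    return (mid+xd*(deep-up))/1000,np.stack([xd,y,np.cross(xd,y)],1)
E
python3 - <<'E'
from fit import *
c=(469.3,20.9);a=86.14
p,Rm=grippose(c,a,up=90);print(p,goto(p,Rm),goto([.47,.05,.28],Rm))
E
```

```text
[ 0.46547216 -0.03583245  0.13386144] (array([134.7,  -1. ,  79.2]), array([ 1.100e-01,  8.996e+01, -8.000e-02])) (array([-29.5,  -1.9, 121.7]), array([ 1.100e-01,  8.996e+01, -8.000e-02]))
```

Emit:
step_arm([
  [-25, -1, 30, 0, 5, 0, 0],
  [-29, -2, 75, 0, 15, 0, 0],
  [-29, -2, 121, 0, 25, 0, 0],
  [-20, -2, 121, 0, 35, 0, 0],
  [10, -2, 125, 0, 45, 0, 0],
  [30, -2, 125, 0, 55, 0, 0],
  [60, -1, 125, 0, 65, 0, 0],
  [90, -1, 115, 0, 75, 0, 0],
  [115, -1, 100, 0, 85, 0, 0],
  [134, -1, 79, 0, 90, 0, 0],
])

```text
time_s: 15.48
eef_pos: [0.4636, -0.0375, 0.1316]
eef_rot: [0.258, 0.677, 0.63, -0.279]
wrist_force: [0.7, -0.7, 0.7]
opening: 1.003
```

Run:
```python
from fit import *
c=(469.3,20.9);a=86.14
print(ctrl.get_obs()['q'])
p,Rm=grippose(c,a);print(p,goto(p,Rm))
V=look('wrist','w8');H=V['hsv']
P=sel(V,(.4,.56,-.1,.14),.02,.16,(H[...,0]>105)&(H[...,0]<130)&(H[...,1]>100))
w,v=np.linalg.eigh(np.cov(P.T));print(len(P),P.mean(0),v[:,2])
# white band / button plane: side extents across
e=np.radians(a);ey=np.array([-np.sin(e),np.cos(e)]);s=(P[:,:2]*1000-np.array(c))@ey;print(np.percentile(s,[1,50,99]))
rest2(V)
```

```text
[-0.76060881  0.32733812  1.87398734  0.58047181  1.52162994 -0.89385086]
[0.4697563  0.0276628  0.07022183] (array([89.6,  1.5, -2.4]), array([-0.33, -0.29, -0.1 ]))
6923 [0.4684583  0.00588011 0.08781034] [-0.0489859  -0.70690437 -0.70561079]
[-18.09444963  -0.29467651  17.3990203 ]
plate 3421 [469.6  19.6] [123.5  68.6] yaw 86.15
30 32 x [-49.8 -48.6 -42.2] y [-19.7 -16.8  20.3]
35 18 x [-47.7 -46.2 -44.3] y [-19.5   0.3  20. ]
70 8 x [-11.2  -9.6  -7.5] y [19.1 19.2 19.3]
75 6 x [-7.  -5.8 -4.5] y [18.9 19.  19.1]
```

Emit:
step_arm([
  [30, 1.5, -2, 0, 0, 0, 0],
  [60, 1.5, -2, 0, 0, 0, 0],
  [80, 1.5, -2, 0, 0, 0, 0],
  [88.5, 1.5, -2, 0, 0, 0, 0],
  [88.5, 1.5, -2, 0, 0, 0, 0],
  [88.5, 1.5, -2, 0, 0, 0, 255],
  [88.5, 1.5, -2, 0, 0, 0, 255],
  [88.5, 1.5, -2, 0, 0, 0, 255],
  [88.5, 1.5, -2, 0, 0, 0, 255],
  [88.5, 1.5, -2, 0, 0, 0, 255],
])

```text
time_s: 16.77
eef_pos: [0.4702, 0.0274, 0.0734]
eef_rot: [0.262, 0.674, 0.631, -0.28]
wrist_force: [-6.0, -4.2, 5.3]
opening: 0.424
```

Emit:
step_arm([
  [-20, 0, 0, 0, 0, 0, 255],
  [-50, 0, 0, 0, 0, 0, 255],
  [-90, 0, 0, 0, 0, 0, 255],
  [-120, 0, -50, 0, 0, 0, 255],
  [-150, 0, -90, 0, 0, 0, 255],
  [-150, 0, -90, 0, 0, 0, 255],
])

```text
time_s: 17.52
eef_pos: [0.4695, -0.0161, 0.2465]
eef_rot: [0.266, 0.675, 0.629, -0.279]
wrist_force: [0.8, -0.4, -2.9]
opening: 0.423
```

Run:
```python
from fit import *
print(tool())
V=look('wrist','w9');np.savez('/tmp/w9',p=V['p'],d=V['d'],T=V['T']);H=V['hsv'];T=tool()
Xt=(V['X']-T[:3,3])@T[:3,:3]
m=(np.abs(Xt[...,2])<.075)&(np.abs(Xt[...,1])<.022)&(np.abs(Xt[...,0])<.04)
P=Xt[m]*1000;print(m.sum(),np.percentile(P,[1,50,99],axis=0))
for lo in range(-66,66,6):
    q=P[(P[:,2]>lo)&(P[:,2]<lo+6)]
    if len(q)>5:print(lo,len(q),'x min',q[:,0].min().round(1),'y',q[:,1].min().round(1),q[:,1].max().round(1))
V2=look('side','s9');X=V2['X']
b=(V2['hsv'][...,0]>105)&(V2['hsv'][...,0]<130)&(V2['hsv'][...,1]>100)
```

```text
[[ 0.0523389   0.99772671 -0.04245051  0.46949339]
 [ 0.70124464 -0.06698461 -0.70976687 -0.0160549 ]
 [-0.7109969   0.00738023 -0.70315641  0.24650082]
 [ 0.          0.          0.          1.        ]]
19157 [[-39.1492945  -20.19622255 -57.68474927]
 [-28.3149115    0.57474595 -15.55691612]
 [ -8.17590754  20.24943171  38.77023485]]
-60 963 x min -30.9 y -16.1 16.3
-54 2042 x min -32.6 y -18.2 20.0
-48 1372 x min -32.8 y -17.6 19.9
-42 1232 x min -32.7 y -18.1 20.0
-36 1240 x min -32.1 y -18.1 19.8
-30 1183 x min -32.3 y -17.8 19.7
-24 1104 x min -32.2 y -18.1 19.5
-18 1241 x min -39.6 y -21.9 22.0
-12 1826 x min -40.0 y -22.0 22.0
-6 1174 x min -40.0 y -18.8 20.6
0 1141 x min -40.0 y -18.8 20.7
6 1011 x min -40.0 y -19.4 21.4
12 829 x min -32.0 y -17.6 19.6
18 811 x min -31.7 y -18.0 19.5
24 753 x min -31.8 y -17.6 19.6
30 741 x min -32.0 y -18.0 19.5
36 413 x min -31.5 y -17.6 19.7
42 68 x min -23.5 y -17.8 19.5
48 13 x min -16.6 y -18.2 19.6
```

View pics/w9.png

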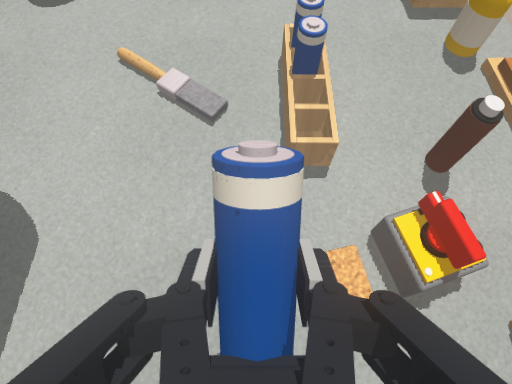

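The view shows the cell held squarely across the tool, button toward the top (258,148). Next I'll fit the dock accurately from the first wrist view and the top view.

Run:
```python
from fit import *
V=load('w9');T=tool();Xt=(V['X']-T[:3,3])@T[:3,:3]*1000
m=(np.abs(Xt[...,1]-.9)<6)&(np.abs(Xt[...,0]+13)<6)&(Xt[...,2]<-40)&(Xt[...,2]>-75);print('button z',np.percentile(Xt[m][:,2],[1,5,50,95]))
f=np.load('/tmp/top0.npz');i=ctrl.camera_info('top')
for nm,V in(('w1',load('w1')),('top',view('top',f['p'],f['d'],i,i['T']))):
    for k,z0,z1 in(('wall',.0505,.0575),('hous',.061,.068)):
        P=sel(V,(.38,.50,-.40,-.1) if k=='wall' else (.55,.75,-.40,-.14),z0,z1);print(nm,k,len(P),rect(P),np.median(P[:,2]))
    # project to dock axes at yaw -8
    for yaw in(-8.0,):
        e=np.radians(yaw);ex=np.array([np.cos(e),np.sin(e)]);ey=np.array([-ex[1],ex[0]])
        A=sel(V,(.38,.75,-.42,-.1),.0505,.068);x=A[:,:2]@ex*1000;y=A[:,:2]@ey*1000
        w=A[:,2]<.0575;h=A[:,2]>.061
        print(nm,'wall x',np.percentile(x[w&(x<540)],[.5,99.5]),'y',np.percentile(y[w&(x<540)],[.5,99.5]),'house x',np.percentile(x[h],[.5,1,5,99]),'y',np.percentile(y[h],[.5,99.5]))
    g=(V['hsv'][...,0]>12)&(V['hsv'][...,0]<30)&(V['hsv'][...,1]>110)
    A=sel(V,(.42,.62,-.36,-.12),.01,.060,g);x=A[:,:2]@ex*1000;y=A[:,:2]@ey*1000
    for lo,hi in((440,530),(540,640)):
        q=(x>lo)&(x<hi);
        if q.sum()>30:
            cen,lab,kc=cv2.kmeans(y[q].astype(np.float32),3,None,(3,30,.1),5,0)[::1];print('gold',lo,q.sum(),np.sort(kc.ravel()),'x',np.percentile(x[q],[2,50,98]),'z',np.percentile(A[q][:,2],[2,98]))
```

```text
button z [-58.6978071  -58.6549487  -58.44738166 -55.69991756]
w1 wall 2420 (array([ 449. , -225.8]), array([197.1,  25.8]), 82.01) 0.053032131203257366
w1 hous 3761 (array([ 624.6, -270.4]), array([184.5,  65.9]), 82.21) 0.06447974963456943
w1 wall x [463.66370744 487.89400219] y [-257.57721873  -63.16991244] house x [624.34081883 624.8335875  626.72132678 686.9355328 ] y [-271.44205958  -95.00599562]
gold 440 266 [-231.62764 -165.2913  -100.33595] x [506.95676343 508.55542902 511.25560483] z [0.0231782  0.04619304]
gold 540 491 [-233.56885 -167.72104 -101.70143] x [620.51157104 622.00992751 624.62868434] z [0.0198778  0.04604568]
top wall 458 (array([ 458.2, -234.1]), array([210.5,  44.9]), 82.41) 0.053737815925263166
top hous 1055 (array([ 626., -257.]), array([211. ,  65.5]), 81.61) 0.06481385276736296
top wall x [464.30867071 488.88499968] y [-272.61106151  -63.52984002] house x [623.79960687 624.28138652 626.51567463 687.14074261] y [-270.52979844  -63.60437294]
```

```bash
cat >> fit.py <<'E'
DOCK=dict(X0=562.5,Y0=-167.5,yaw=-8.0)
def dockpose(bay,xc,zc,th,off=(-12.5,0,1.5),dy=0):
    e=np.radians(DOCK['yaw']);ex=np.array([np.cos(e),np.sin(e),0]);ey=np.array([-ex[1],ex[0],0]);Z=np.array([0,0,1.])
    t=np.radians(th);cz=np.cos(t)*ex+np.sin(t)*Z;x=np.sin(t)*ex-np.cos(t)*Z;Rm=np.stack([x,-ey,-cz],1)
    c=ex*(DOCK['X0']+xc)+ey*(DOCK['Y0']+66*(bay-1)+dy)+Z*zc
    return (c-Rm@np.array(off))/1000,Rm
E
python3 - <<'E'
from fit import *
p,Rm=dockpose(0,6,150,45);print(p,goto(p,Rm))
E
```

```text
[ 0.54027363 -0.31172525  0.14222183] (array([-134.2,   92.2,  277.3]), array([6.666e+01, 4.000e-02, 6.648e+01]))
```

Emit:
step_arm([
  [-23, 10, 23, 7.4, 0, 7.4, 255],
  [-45, 20, 46, 14.8, 0, 14.8, 255],
  [-68, 30, 69, 22.2, 0, 22.2, 255],
  [-91, 40, 92, 29.6, 0, 29.6, 255],
  [-113, 50, 115, 37, 0, 37, 255],
  [-136, 60, 138, 44.4, 0, 44.4, 255],
  [-159, 71, 161, 51.8, 0, 51.8, 255],
  [-181, 81, 184, 59.2, 0, 59.2, 255],
  [-204, 91, 207, 66.6, 0, 66.5, 255],
  [-204, 91, 207, 66.6, 0, 66.5, 255],
])

```text
time_s: 18.88
eef_pos: [0.5386, -0.3093, 0.2382]
eef_rot: [-0.028, 0.921, -0.063, -0.383]
wrist_force: [0.1, 1.3, -2.4]
opening: 0.422
```

Run:
```python
from fit import *
for a in((6,150,45),(6,85,45)):
    p,Rm=dockpose(0,*a);print(p,goto(p,Rm))
V=look('wrist','w10');np.savez('/tmp/w10',p=V['p'],d=V['d'],T=V['T']);print(ctrl.get_obs()['q'])
```

```text
[ 0.54027363 -0.31172525  0.14222183] (array([69.5,  2.4, 66.3]), array([0.  , 0.22, 0.23]))
[ 0.54027363 -0.31172525  0.07722183] (array([115.6,   2.6, 112.1]), array([0.  , 0.22, 0.23]))
[-1.00720277 -0.07161888  2.05776768  0.85821417  0.79694474  0.1893614 ]
```

View pics/w10.png

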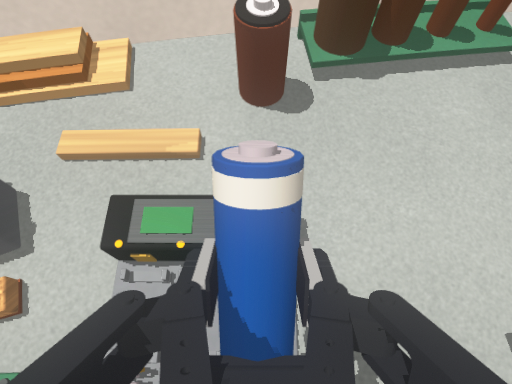

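The view shows the held cell over bay 0, with the housing behind it. I'll compute the tilt-in path.

```bash
cat >> fit.py <<'E'
def path(bay,**k):
    for a in((6,90,45),(4,76,45),(-1,68,35),(-5,61,25),(-5,53,16),(-5,46,8),(-5,38,0),(-5,35,0)):
        p,Rm=dockpose(bay,*a,**k);print(a,*[np.round(v,1) for v in goto(p,Rm)])
E
python3 - <<'E'
from fit import *
path(0)
V=load('w10')
e=np.radians(-8);ex=np.array([np.cos(e),np.sin(e)]);ey=np.array([-ex[1],ex[0]])
A=sel(V,(.55,.75,-.42,-.1),.061,.068);x=A[:,:2]@ex*1000;y=A[:,:2]@ey*1000
print('house x',np.percentile(x,[.5,1,5,99]),'y',np.percentile(y,[.5,99.5]),rect(A))
E
```

```text
(6, 90, 45) [112.2   3.3 108.4] [0.1 0.2 0.4]
(4, 76, 45) [120.8   3.3 119.7] [0.1 0.2 0.4]
(-1, 68, 35) [123.    3.3 131.1] [ 0.1 -9.8  0.3]
(-5, 61, 25) [124.8   3.3 141. ] [  0.2 -19.8   0.3]
(-5, 53, 16) [129.9   3.3 148.5] [  0.2 -28.8   0.3]
(-5, 46, 8) [134.1   3.4 155. ] [  0.2 -36.8   0.3]
(-5, 38, 0) [138.8   3.4 162.1] [  0.2 -44.8   0.3]
(-5, 35, 0) [141.    3.4 164.3] [  0.2 -44.8   0.3]
house x [624.8698809  625.12181849 627.44685369 687.07027992] y [-183.24555601  -64.46291127] (array([ 632.1, -214.4]), array([122.3,  64.2]), 82.31)
```

Emit:
step_arm([
  [40, 3.5, 40, 0, 0, 0, 255],
  [80, 3.5, 78, 0, 0, 0, 255],
  [112, 3.5, 108, 0, 0, 0, 255],
  [121, 3.5, 119.5, 0, 0, 0, 255],
  [123, 3.5, 131, 0, -10, 0, 255],
  [125, 3.5, 141, 0, -20, 0, 255],
  [125, 3.5, 141, 0, -20, 0, 255],
])

```text
time_s: 19.8
eef_pos: [0.5271, -0.3109, 0.0516]
eef_rot: [-0.039, 0.842, -0.056, -0.535]
wrist_force: [5.3, 2.2, -2.7]
opening: 0.427
```

Run:
```python
from fit import *
path(0)
V=look('side','s11');cv2.imwrite('pics/s11c.png',cv2.resize(V['p'][190:330,230:380,::-1],None,fx=5,fy=4))
```

```text
(6, 90, 45) [-22.1  -1.1 -24.9] [ 0.  19.9  0.4]
(4, 76, 45) [-10.3  -1.1 -17.2] [ 0.  19.9  0.4]
(-1, 68, 35) [-4.3 -1.  -7.2] [0.  9.9 0.4]
(-5, 61, 25) [ 0.8 -1.   1.5] [ 0.1 -0.1  0.4]
(-5, 53, 16) [ 8.1 -1.   6.9] [ 0.1 -9.1  0.4]
(-5, 46, 8) [14.2 -0.9 11.6] [  0.1 -17.1   0.4]
(-5, 38, 0) [21.  -0.9 16.7] [  0.2 -25.1   0.4]
(-5, 35, 0) [23.8 -0.9 18. ] [  0.2 -25.1   0.4]
```

View pics/s11c.png

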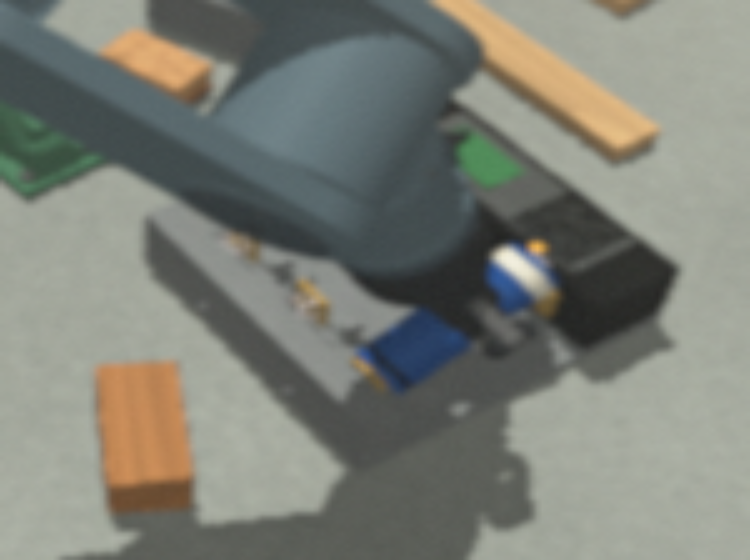

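The side crop shows the flat end pressed on the spring and the button end tilted up in front of the housing. Continuing down.

Emit:
step_arm([
  [8, -0.5, 7, 0, -9, 0, 255],
  [14, -0.5, 12, 0, -17, 0, 255],
  [21, -0.5, 17, 0, -25, 0, 255],
  [21, -0.5, 17, 0, -25, 0, 255],
])

```text
time_s: 20.35
eef_pos: [0.5232, -0.3103, 0.0255]
eef_rot: [-0.048, 0.707, -0.046, -0.704]
wrist_force: [4.9, -2.4, -1.1]
opening: 0.419
```

Run:
```python
from fit import *
path(0);print(ctrl.get_obs()['wrist_force'],ctrl.get_obs()['torque'])
```

```text
(6, 90, 45) [-56.6  -1.  -17.4] [ 0.3 44.7  0.4]
(4, 76, 45) [-42.6  -1.  -15.3] [ 0.3 44.7  0.4]
(-1, 68, 35) [-33.1  -1.   -8.8] [ 0.3 34.7  0.3]
(-5, 61, 25) [-24.8  -1.   -3. ] [ 0.3 24.7  0.3]
(-5, 53, 16) [-15.9  -1.   -1.2] [ 0.4 15.7  0.3]
(-5, 46, 8) [-8.3 -1.   0.5] [0.4 7.7 0.2]
(-5, 38, 0) [-0.  -1.   2.3] [ 0.4 -0.3  0.2]
(-5, 35, 0) [ 3.  -0.9  2.3] [ 0.4 -0.3  0.2]
[ 4.86143616 -2.38023574 -1.1176996 ] [-0.38988948 -0.64551096  0.08893885]
```

Emit:
step_arm([
  [1.5, 0.5, 0, 0, 0, 0, 255],
  [3, 0.5, 0, 0, 0, 0, 255],
  [3, 0.5, 0, 0, 0, 0, 255],
])

```text
time_s: 20.72
eef_pos: [0.5221, -0.3105, 0.0233]
eef_rot: [-0.049, 0.708, -0.046, -0.703]
wrist_force: [5.7, 0.4, -0.3]
opening: 0.422
```

Emit:
step_arm([
  [1, 0, 0, 0, 0, 0, 255],
  [2, 0, 0, 0, 0, 0, 255],
  [2, 0, 0, 0, 0, 0, 255],
])

```text
time_s: 21.1
eef_pos: [0.5222, -0.3106, 0.0227]
eef_rot: [-0.049, 0.708, -0.046, -0.703]
wrist_force: [1.4, 2.8, 10.1]
opening: 0.423
```

Emit:
step_arm([
  [-1, 0, 0, 0, 0, 0, 105],
  [-1, 0, 0, 0, 0, 0, 105],
  [-1, 0, 0, 0, 0, 0, 105],
  [-1, 0, 0, 0, 0, 0, 105],
  [-30, 0, 0, 0, 0, 0, 105],
  [-80, 0, 0, 0, 0, 0, 105],
  [-140, 0, 0, 0, 0, 0, 105],
  [-195, 0, 0, 0, 0, 0, 105],
  [-195, 0, 0, 0, 0, 0, 105],
])

```text
time_s: 22.22
eef_pos: [0.5226, -0.3129, 0.2224]
eef_rot: [-0.047, 0.711, -0.05, -0.7]
wrist_force: [-0.0, -0.4, -0.7]
opening: 0.591
```

```bash
cat >> fit.py <<'E'
def bays(V):
    H=V['hsv'];b=(H[...,0]>100)&(H[...,0]<135)&(H[...,1]>80)
    e=np.radians(DOCK['yaw']);ex=np.array([np.cos(e),np.sin(e)]);ey=np.array([-ex[1],ex[0]])
    A=sel(V,(.45,.66,-.42,-.12),.02,.12);x=A[:,:2]@ex*1000-DOCK['X0'];y=A[:,:2]@ey*1000-DOCK['Y0'];z=A[:,2]*1000
    for k in range(3):
        m=(abs(y-66*(k-1))<24)&(z>40)&(abs(x)<58)
        if m.sum()<150:print(k,'empty',m.sum());continue
        t=m&(z>np.percentile(z[m],50))
        pz=np.polyfit(x[t],z[t],1);py=np.polyfit(x[t],y[t]-66*(k-1),1)
        print('bay',k,m.sum(),'x range',np.percentile(x[m],[.5,99.5]),'top z at 0',pz[1].round(1),'tilt',np.degrees(pz[0]).round(2),'y',py[1].round(1),'yaw',np.degrees(py[0]).round(2))
E
python3 - <<'E'
from fit import *
V=look('wrist','w12');np.savez('/tmp/w12',p=V['p'],d=V['d'],T=V['T']);bays(V);print(tool()[:3,3],ctrl.get_obs()['q'])
E
```

```text
bay 0 3763 x range [-56.67868306  57.71045723] top z at 0 50.6 tilt 0.01 y -1.1 yaw 0.02
1 empty 149
bay 2 151 x range [-57.71641058 -50.07163742] top z at 0 47.6 tilt 2.04 y -41.6 yaw -43.31
[ 0.5212793  -0.31179143  0.21897213] [-0.73757129  0.25553753  1.54312949  0.00644599  1.33405201  0.96856377]
```

View pics/w12.png

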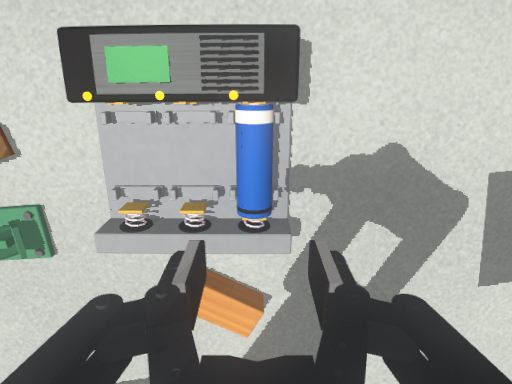

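The view shows the cell lying in bay 0 between its cheeks, button at the contact (255,112) and spring compressed. The fit gives tilt and yaw of about 0. Next I'll return via the rest and check it on the way.

Run:
```python
from fit import *
print(goto([.468,.06,.235],down(-3.84)))
```

```text
(array([ -17.1, -361.1,  103.3]), array([-94.  ,  -0.48,  -0.5 ]))
```

Emit:
step_arm([
  [-17, -40, 12, -10, 0, 0, 0],
  [-17, -80, 24, -20, 0, 0, 0],
  [-17, -120, 36, -30, 0, 0, 0],
  [-17, -160, 48, -40, 0, 0, 0],
  [-17, -200, 58, -50, 0, 0, 0],
  [-17, -240, 70, -60, 0, 0, 0],
  [-17, -280, 82, -70, 0, 0, 0],
  [-17, -320, 94, -80, 0, 0, 0],
  [-17, -361, 103, -90, 0, 0, 0],
  [-17, -361, 103, -94, 0, 0, 0],
])

```text
time_s: 23.52
eef_pos: [0.4656, 0.0635, 0.2316]
eef_rot: [0.485, 0.516, 0.485, -0.513]
wrist_force: [0.2, -0.4, -0.2]
opening: 1.001
```

Run:
```python
from fit import *
V=look('wrist','w13');c,a,x,y,z=rest2(V)
print(goto([.5643,.3072,.19],down(-3.84)))
```

```text
plate 3147 [469.8  21.7] [122.4  68.1] yaw 86.4
20 70 x [-37.3 -33.   19.3] y [-16.4   5.9  19.9]
25 186 x [-41.5 -37.8  19.2] y [-18.5   5.9  19.8]
30 207 x [-49.3 -42.1  19. ] y [-18.1   4.7  19.4]
35 293 x [-47.5 -22.1  19. ] y [-17.2   1.4  19.4]
40 100 x [-22.6  -9.8  19.2] y [-16.3   2.7  19.1]
45 102 x [-17.8  -5.5  19.1] y [-17.6   1.7  18.8]
50 118 x [-12.6   1.   19.3] y [-18.1   0.4  18.8]
55 142 x [-8.8  5.  33.6] y [-17.5   1.5  19.6]
60 230 x [-2.  28.7 33.9] y [-17.5   0.2  18.1]
65 241 x [ 1.5 23.7 29.7] y [-17.5   0.2  18.7]
70 192 x [ 6.8 19.7 24.4] y [-17.6  -3.6  18.8]
75 93 x [10.6 16.8 19.3] y [-17.9  -8.4  18.8]
(array([  42.7,   83.6, -250. ]), array([ 0.46, -0.17, -0.18]))
```

Emit:
step_arm([
  [0, 20, -55, 0.4, 0, 0, 0],
  [0, 40, -110, 0.4, 0, 0, 0],
  [0, 60, -165, 0.4, 0, 0, 0],
  [0, 75, -215, 0.4, 0, 0, 0],
  [15, 83.6, -250, 0.4, 0, 0, 0],
  [42, 83.6, -250, 0.4, 0, 0, 0],
  [90, 83.6, -250, 0.4, 0, 0, 0],
  [125, 83.6, -250, 0.4, 0, 0, 0],
  [144.5, 83.6, -250, 0.4, 0, 0, 0],
  [144.5, 83.6, -250, 0.4, 0, 0, 0],
])

```text
time_s: 24.82
eef_pos: [0.5673, 0.3042, 0.088]
eef_rot: [0.481, 0.519, 0.48, -0.518]
wrist_force: [-0.5, -0.2, 1.6]
opening: 0.997
```

Emit:
step_arm([
  [0, 0, 0, 0, 0, 0, 255],
  [0, 0, 0, 0, 0, 0, 255],
  [0, 0, 0, 0, 0, 0, 255],
  [0, 0, 0, 0, 0, 0, 255],
  [0, 0, 0, 0, 0, 0, 255],
  [-40, 0, 0, 0, 0, 0, 255],
  [-90, 0, 0, 0, 0, 0, 255],
  [-135, 0, 0, 0, 0, 0, 255],
  [-135, 0, 0, 0, 0, 0, 255],
])

```text
time_s: 25.95
eef_pos: [0.5701, 0.3055, 0.2307]
eef_rot: [0.484, 0.524, 0.479, -0.513]
wrist_force: [0.1, 0.4, -3.4]
opening: 0.433
```

Run:
```python
from fit import *
for up in(60,2):
    p,Rm=parkpose((469.6,20.8),86.2,up=up,s=21,along=2);print(p,goto(p,Rm))
```

```text
[ 0.46779981 -0.00630323  0.13668986] (array([ 90.8, -80.4, 319.1]), array([ -0.77, -45.35,  -0.67]))
[0.47051784 0.03461879 0.09567767] (array([132. , -81.4, 278.4]), array([ -0.77, -45.35,  -0.67]))
```

Emit:
step_arm([
  [0, -10, 50, 0, 0, 0, 255],
  [0, -25, 100, 0, -7, 0, 255],
  [0, -40, 155, 0, -16, 0, 255],
  [0, -55, 210, 0, -25, 0, 255],
  [0, -70, 260, 0, -34, 0, 255],
  [15, -78, 300, -0.5, -43, -0.5, 255],
  [50, -80, 319, -0.7, -45.3, -0.6, 255],
  [80, -80, 319, -0.7, -45.3, -0.6, 255],
  [80, -80, 319, -0.7, -45.3, -0.6, 255],
])

```text
time_s: 27.08
eef_pos: [0.4619, -0.0077, 0.1404]
eef_rot: [-0.629, -0.274, -0.265, 0.677]
wrist_force: [-0.3, 0.2, -3.2]
opening: 0.429
```

Run:
```python
from fit import *
for up in(40,2,-.5):
    p,Rm=parkpose((469.6,20.8),86.2,up=up,s=21,along=1 if up<0 else 2);print(p,goto(p,Rm))
V=look('wrist','w14')
H=V['hsv'];g=(H[...,0]>50)&(H[...,0]<95)&(H[...,1]>80)
P=sel(V,(.3,.62,-.14,.2),.004,.014,g);print(len(P),rect(P))
```

```text
[0.46873706 0.00780781 0.12254773] (array([  1.2,   6.1, -23.8]), array([0.57, 0.17, 0.65]))
[0.47051784 0.03461879 0.09567767] (array([  1.1,   6.4, -61.8]), array([0.57, 0.17, 0.65]))
[0.47058814 0.03567712 0.0932028 ] (array([  2.1,   6.5, -64.4]), array([0.57, 0.17, 0.65]))
3172 (array([468.1,  -1.2]), array([77.3, 69.4]), 86.64)
```

Emit:
step_arm([
  [1, 6, -20, 0.5, 0, 0.6, 255],
  [1, 6.3, -42, 0.5, 0, 0.6, 255],
  [1, 6.3, -55, 0.5, 0, 0.6, 255],
  [1, 6.3, -62, 0.5, 0, 0.6, 255],
  [2, 6.3, -64, 0.5, 0, 0.6, 255],
  [2, 6.3, -64, 0.5, 0, 0.6, 255],
])

```text
time_s: 27.88
eef_pos: [0.4734, 0.0347, 0.0994]
eef_rot: [-0.633, -0.279, -0.257, 0.675]
wrist_force: [-4.5, -2.2, 8.0]
opening: 0.43
```

Run:
```python
from fit import *
p,Rm=parkpose((469.6,20.8),86.2,up=0,s=21,along=0);print(goto(p,Rm),ctrl.get_obs()['wrist_force'])
```

```text
(array([ 4.8, -2.9, -4.5]), array([-0.3 ,  0.41, -0.2 ])) [-4.52568768 -2.17754942  8.03229601]
```

Emit:
step_arm([
  [0, -2.5, 0, 0, 0, 0, 255],
  [0, -2.5, 0, 0, 0, 0, 255],
  [0, -2.5, 0, 0, 0, 0, 0],
  [0, -2.5, 0, 0, 0, 0, 0],
  [0, -2.5, 0, 0, 0, 0, 0],
  [0, -2.5, 0, 0, 0, 0, 0],
  [-30, -2.5, 0, 0, 0, 0, 0],
  [-80, -2.5, 0, 0, 0, 0, 0],
  [-110, -2.5, 0, 0, 0, 0, 0],
  [-110, -2.5, 0, 0, 0, 0, 0],
])

```text
time_s: 29.12
eef_pos: [0.4771, 0.1155, 0.1762]
eef_rot: [-0.634, -0.282, -0.258, 0.673]
wrist_force: [-0.7, -0.3, -0.0]
opening: 1.004
```

Run:
```python
from fit import *
V=look('wrist','w15');H=V['hsv']
P=sel(V,(.4,.56,-.1,.14),.02,.16,(H[...,0]>105)&(H[...,0]<130)&(H[...,1]>100))
print(len(P),P.mean(0))
c=(469.6,20.8);a=86.2
p,Rm=grippose(c,a,up=90);print(p,goto(p,Rm),goto([.47,.05,.28],Rm))
```

```text
978 [0.47156372 0.05329002 0.10212771]
[ 0.46583157 -0.03593642  0.13386144] (array([135.6,  -0.9,  77.3]), array([ 0.11, 90.11, -0.48])) (array([-28.5,  -1.2, 120.1]), array([ 0.11, 90.11, -0.48]))
```

Cell B is parked just as the first one was (blue centroid matches within 0.2 mm). Same swing as before.

Emit:
step_arm([
  [-25, -1, 30, 0, 5, 0, 0],
  [-29, -1, 75, 0, 15, 0, 0],
  [-29, -1, 120, 0, 25, 0, 0],
  [-20, -1, 121, 0, 35, 0, 0],
  [10, -1, 125, 0, 45, 0, 0],
  [30, -1, 125, 0, 55, 0, 0],
  [60, -1, 125, 0, 65, 0, 0],
  [90, -1, 115, 0, 75, 0, 0],
  [115, -1, 100, 0, 85, 0, 0],
  [135, -1, 77, 0, 90, -0.5, 0],
])

```text
time_s: 30.42
eef_pos: [0.464, -0.0377, 0.1316]
eef_rot: [0.259, 0.676, 0.63, -0.281]
wrist_force: [-0.6, -0.4, -0.2]
opening: 1.001
```

Run:
```python
from fit import *
V=look('wrist','w16');H=V['hsv']
c=(469.6,20.8);a=86.2
p,Rm=grippose(c,a);print(p,goto(p,Rm))
P=sel(V,(.4,.56,-.1,.14),.02,.16,(H[...,0]>105)&(H[...,0]<130)&(H[...,1]>100))
w,v=np.linalg.eigh(np.cov(P.T));print(len(P),P.mean(0),v[:,2])
e=np.radians(a);ey=np.array([-np.sin(e),np.cos(e)]);s=(P[:,:2]*1000-np.array(c))@ey;print(np.percentile(s,[1,50,99]))
```

```text
[0.47004922 0.02756327 0.07022183] (array([85.1,  4.7, -4.5]), array([-0.74, -0.51,  0.27]))
6832 [0.46852662 0.00567867 0.08777534] [-0.04752265 -0.70648022 -0.70613547]
[-17.43266277   0.14933705  17.42851143]
```

Run:
```python
from fit import *
p,Rm=grippose((469.6,20.8),86.2)
for i in range(4):
    print(tool()[:3,3]*1000,*goto(p,Rm),np.round(ctrl.get_obs()['q'],4)); ctrl.camera('side')
```

```text
[461.45639687 -35.85510391 126.73572189] [85.1  4.7 -4.5] [-0.74 -0.51  0.27] [-0.7597  0.3374  1.8758  0.5781  1.5188 -0.893 ]
[461.6057319  -35.25915008 128.90013916] [86.2  4.7 -2.8] [-0.69 -0.3   0.34] [-0.7569  0.3315  1.8756  0.5762  1.5205 -0.8886]
[462.97194943 -35.39438244 131.37178895] [88.   3.3 -1.4] [-0.47 -0.08  0.25] [-0.7546  0.3263  1.8738  0.5762  1.5215 -0.887 ]
[464.21717012 -35.63206262 133.24615955] [89.4  1.9 -0.4] [-0.25  0.09  0.15] [-0.7529  0.3223  1.8723  0.5764  1.5219 -0.8867]
```

Emit:
step_arm([
  [30, 1.5, 0, 0, 0, 0, 0],
  [60, 1.5, 0, 0, 0, 0, 0],
  [80, 1.5, 0, 0, 0, 0, 0],
  [89, 1.5, 0, 0, 0, 0, 0],
  [89, 1.5, 0, 0, 0, 0, 0],
  [89, 1.5, 0, 0, 0, 0, 255],
  [89, 1.5, 0, 0, 0, 0, 255],
  [89, 1.5, 0, 0, 0, 0, 255],
  [89, 1.5, 0, 0, 0, 0, 255],
  [89, 1.5, 0, 0, 0, 0, 255],
])

```text
time_s: 31.92
eef_pos: [0.4701, 0.0261, 0.0713]
eef_rot: [0.262, 0.673, 0.632, -0.281]
wrist_force: [-5.8, -5.1, 5.8]
opening: 0.42
```

Emit:
step_arm([
  [-20, 0, 0, 0, 0, 0, 255],
  [-50, 0, 0, 0, 0, 0, 255],
  [-90, 0, 0, 0, 0, 0, 255],
  [-120, 0, -50, 0, 0, 0, 255],
  [-150, 0, -90, 0, 0, 0, 255],
  [-150, 0, -90, 0, 0, 0, 255],
  [-150, 0, -90, 0, 0, 0, 255],
  [-150, 0, -90, 0, 0, 0, 255],
])

```text
time_s: 32.92
eef_pos: [0.4675, -0.0151, 0.2394]
eef_rot: [0.26, 0.674, 0.632, -0.281]
wrist_force: [-0.3, -0.4, -3.2]
opening: 0.422
```

```bash
cat >> fit.py <<'E'
def held(V):
    T=V['T']@np.linalg.inv(ctrl.camera_info('wrist')['hand_eye']);Xt=(V['X']-T[:3,3])@T[:3,:3]*1000
    m=(np.abs(Xt[...,1]-.9)<6)&(np.abs(Xt[...,0]+13)<6)&(Xt[...,2]<-40)&(Xt[...,2]>-75);bz=np.percentile(Xt[m][:,2],1)
    s=lambda lo,hi:Xt[(np.abs(Xt[...,1]-.9)<3)&(Xt[...,2]>lo)&(Xt[...,2]<hi)&(Xt[...,0]>-40)&(Xt[...,0]<0)]
    print('button z',bz.round(1),'top x',np.median(s(-52,-44)[:,0]).round(1),np.median(s(24,34)[:,0]).round(1))
E
python3 - <<'E'
from fit import *
held(load('w9'));held(look('wrist','w17'))
p,Rm=dockpose(1,6,200,45,off=(-10.3,0,1.5));print(p,goto(p,Rm))
E
```

```text
button z -56.7 top x -28.8 -28.6
button z -59.0 top x -29.6 -29.1
[ 0.54791856 -0.24615105  0.19377746] (array([-127.1,   95.7,  191.4]), array([66.51,  0.24, 66.7 ]))
```

Emit:
step_arm([
  [-14, 11, 21, 7.4, 0, 7.4, 255],
  [-28, 21, 42, 14.8, 0, 14.8, 255],
  [-42, 32, 64, 22.2, 0, 22.2, 255],
  [-56, 43, 85, 29.6, 0, 29.6, 255],
  [-70, 53, 106, 37, 0, 37, 255],
  [-85, 64, 127, 44.4, 0, 44.4, 255],
  [-99, 75, 149, 51.8, 0, 51.8, 255],
  [-113, 85, 170, 59.2, 0, 59.2, 255],
  [-127, 96, 191, 66.5, 0, 66.7, 255],
  [-127, 96, 191, 66.5, 0, 66.7, 255],
])

```text
time_s: 34.22
eef_pos: [0.5487, -0.2441, 0.194]
eef_rot: [-0.025, 0.921, -0.063, -0.383]
wrist_force: [0.4, 0.3, -3.9]
opening: 0.418
```

Emit:
step_arm([
  [0, 0, 0, 0, 0, 0, 255],
  [0, 0, 0, 0, 0, 0, 255],
])

```text
time_s: 34.48
eef_pos: [0.5489, -0.2459, 0.1957]
eef_rot: [-0.025, 0.922, -0.064, -0.382]
wrist_force: [0.7, 0.7, -3.6]
opening: 0.424
```

```bash
cat >> fit.py <<'E'
def path2(bay,off=(-11,0,.7),**k):
    for a in((6,90,45),(4,76,45),(-1,67,35),(-5,60,25),(-5,52,16),(-5,45,8),(-5,37,0),(-5,34,0)):
        p,Rm=dockpose(bay,*a,off=off,**k);print(a,*[np.round(v,1) for v in goto(p,Rm)])
E
python3 - <<'E'
from fit import *
path2(1)
E
```

```text
(6, 90, 45) [79.2  0.  80.5] [ 0.2  0.  -0. ]
(4, 76, 45) [87.7 -0.  91.8] [ 0.2  0.  -0. ]
(-1, 67, 35) [ 9.050e+01 -1.000e-01  1.037e+02] [  0.2 -10.   -0.1]
(-5, 60, 25) [ 9.220e+01 -1.000e-01  1.133e+02] [  0.2 -20.   -0.1]
(-5, 52, 16) [ 97.3  -0.2 120.6] [  0.2 -29.   -0.1]
(-5, 45, 8) [101.4  -0.2 126.9] [  0.2 -37.   -0.1]
(-5, 37, 0) [106.2  -0.2 133.8] [  0.2 -45.   -0.1]
(-5, 34, 0) [108.3  -0.2 135.9] [  0.2 -45.   -0.1]
```

Emit:
step_arm([
  [40, 0, 40, 0, 0, 0, 255],
  [79, 0, 80, 0, 0, 0, 255],
  [88, 0, 92, 0, 0, 0, 255],
  [90.5, 0, 104, 0, -10, 0, 255],
  [92, 0, 113, 0, -20, 0, 255],
  [92, 0, 113, 0, -20, 0, 255],
  [97, 0, 120.5, 0, -29, 0, 255],
  [101.5, 0, 127, 0, -37, 0, 255],
  [106, 0, 134, 0, -45, 0, 255],
  [106, 0, 134, 0, -45, 0, 255],
])

```text
time_s: 35.72
eef_pos: [0.533, -0.2456, 0.0268]
eef_rot: [-0.046, 0.706, -0.051, -0.705]
wrist_force: [3.5, -3.1, -2.9]
opening: 0.419
```

Emit:
step_arm([
  [1, 0, 0, 0, 0, 0, 255],
  [2, 0, 0, 0, 0, 0, 255],
  [2, 0, 0, 0, 0, 0, 255],
])

```text
time_s: 36.1
eef_pos: [0.5296, -0.2445, 0.0248]
eef_rot: [-0.048, 0.706, -0.051, -0.705]
wrist_force: [4.8, -1.3, -0.7]
opening: 0.421
```

Run:
```python
from fit import *
path2(1)
```

```text
(6, 90, 45) [-57.9  -0.6 -18.4] [ 0.1 44.9 -0.2]
(4, 76, 45) [-43.9  -0.7 -16.4] [ 0.1 44.9 -0.2]
(-1, 67, 35) [-33.6  -0.7  -9.9] [ 0.1 34.9 -0.2]
(-5, 60, 25) [-25.6  -0.8  -4.3] [ 0.1 24.9 -0.3]
(-5, 52, 16) [-16.9  -0.8  -2.7] [ 0.  15.9 -0.3]
(-5, 45, 8) [-9.5 -0.9 -1.2] [ 0.   7.9 -0.3]
(-5, 37, 0) [-1.3 -0.9  0.3] [ 0.  -0.1 -0.3]
(-5, 34, 0) [ 1.7 -0.9  0.3] [ 0.  -0.1 -0.3]
```

Emit:
step_arm([
  [1, 0.3, 0, 0, 0, 0, 255],
  [2, 0.3, 0, 0, 0, 0, 255],
  [2, 0.3, 0, 0, 0, 0, 255],
])

```text
time_s: 36.48
eef_pos: [0.5295, -0.2444, 0.0227]
eef_rot: [-0.048, 0.706, -0.051, -0.705]
wrist_force: [5.0, -0.6, -0.9]
opening: 0.42
```

Emit:
step_arm([
  [1, 0, 0, 0, 0, 0, 255],
  [1, 0, 0, 0, 0, 0, 110],
  [1, 0, 0, 0, 0, 0, 110],
  [1, 0, 0, 0, 0, 0, 110],
  [-30, 0, 0, 0, 0, 0, 110],
  [-80, 0, 0, 0, 0, 0, 110],
  [-140, 0, 0, 0, 0, 0, 110],
  [-195, 0, 0, 0, 0, 0, 110],
  [-195, 0, 0, 0, 0, 0, 110],
  [-195, 0, 0, 0, 0, 0, 110],
])

```text
time_s: 37.72
eef_pos: [0.529, -0.2431, 0.2167]
eef_rot: [0.048, -0.705, 0.05, 0.706]
wrist_force: [0.7, -0.7, -1.1]
opening: 0.572
```

Run:
```python
from fit import *
V=look('wrist','w18');bays(V);print(tool()[:3,3])
print(goto([.468,.06,.235],down(-3.84)))
```

```text
bay 0 3930 x range [-56.57122759  57.70156944] top z at 0 50.5 tilt 0.08 y -1.0 yaw -0.08
bay 1 3942 x range [-56.66679689  57.47762281] top z at 0 50.6 tilt 0.03 y 0.0 yaw -0.03
2 empty 148
[ 0.52856021 -0.24284697  0.21560777]
(array([ -20. , -291.5,  102. ]), array([-9.412e+01,  2.300e-01, -2.000e-02]))
```

View pics/w18.png

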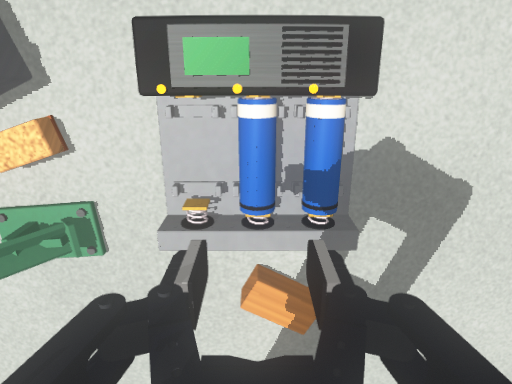

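Two cells lie home at px (257,155) and (324,155). The rest at left looks turned now, so I'll re-measure it.

Emit:
step_arm([
  [-20, -32, 11, -10, 0, 0, 0],
  [-20, -64, 22, -20, 0, 0, 0],
  [-20, -96, 34, -30, 0, 0, 0],
  [-20, -128, 45, -40, 0, 0, 0],
  [-20, -160, 56, -50, 0, 0, 0],
  [-20, -192, 68, -60, 0, 0, 0],
  [-20, -224, 79, -70, 0, 0, 0],
  [-20, -256, 90, -80, 0, 0, 0],
  [-20, -291, 102, -90, 0, 0, 0],
  [-20, -291, 102, -94, 0, 0, 0],
])

```text
time_s: 39.02
eef_pos: [0.4669, 0.0612, 0.2338]
eef_rot: [-0.484, -0.513, -0.484, 0.517]
wrist_force: [-0.4, -0.8, -0.2]
opening: 0.999
```

Emit:
step_arm([
  [0, 0, 0, 0, 0, 0, 0],
  [0, 0, 0, 0, 0, 0, 0],
])

```text
time_s: 39.28
eef_pos: [0.4683, 0.0587, 0.2349]
eef_rot: [-0.482, -0.516, -0.481, 0.519]
wrist_force: [0.7, 0.2, 0.3]
opening: 1.001
```

Run:
```python
from fit import *
V=look('wrist','w19');c,a,x,y,z=rest2(V)
print(goto([.5695,.3618,.19],down(-3.84)))
```

```text
plate 3188 [469.6  21.7] [122.2  68.4] yaw 86.22
20 71 x [-37.5 -33.1  19.2] y [-17.   -5.   19.7]
25 209 x [-41.8 -37.8  19.1] y [-18.9   5.6  19.7]
30 254 x [-49.9 -42.4  19.2] y [-18.    2.2  19.5]
35 297 x [-49.  -22.6  19. ] y [-16.4   1.   18.8]
40 105 x [-22.8 -11.2  19.3] y [-17.7   1.   18.6]
45 111 x [-18.5  -7.5  19.2] y [-18.2  -0.1  19.3]
50 119 x [-12.9  -1.6  19.2] y [-18.  -1.  19.]
55 129 x [-7.7  5.2 32.9] y [-18.3   0.   18.8]
60 236 x [-3.2 19.4 33.4] y [-17.3   0.6  18.6]
65 233 x [ 3.1 23.4 29.4] y [-17.    0.1  18.3]
70 195 x [ 7.4 19.7 24.7] y [-18.5   3.1  18.8]
75 95 x [11.1 16.7 19.6] y [-18.2   9.9  18.6]
(array([  43.8,   79.3, -309.8]), array([-0.23,  0.24,  0.09]))
```

The rest hasn't moved. Picking cell A.

Emit:
step_arm([
  [0, 20, -60, 0, 0, 0, 0],
  [0, 35, -120, 0, 0, 0, 0],
  [0, 50, -180, 0, 0, 0, 0],
  [0, 65, -240, 0, 0, 0, 0],
  [0, 79.3, -300, 0, 0, 0, 0],
  [40, 79.3, -310, 0, 0, 0, 0],
  [90, 79.3, -310, 0, 0, 0, 0],
  [125, 79.3, -310, 0, 0, 0, 0],
  [145, 79.3, -310, 0, 0, 0, 0],
  [145, 79.3, -310, 0, 0, 0, 0],
])

```text
time_s: 40.58
eef_pos: [0.5686, 0.3613, 0.088]
eef_rot: [-0.483, -0.515, -0.482, 0.519]
wrist_force: [-0.1, -0.3, 0.6]
opening: 1.001
```

Emit:
step_arm([
  [0, 0, 0, 0, 0, 0, 0],
  [0, 0, 0, 0, 0, 0, 255],
  [0, 0, 0, 0, 0, 0, 255],
  [0, 0, 0, 0, 0, 0, 255],
  [0, 0, 0, 0, 0, 0, 255],
  [0, 0, 0, 0, 0, 0, 255],
  [-40, 0, 0, 0, 0, 0, 255],
  [-90, 0, 0, 0, 0, 0, 255],
  [-135, 0, 0, 0, 0, 0, 255],
  [-135, 0, 0, 0, 0, 0, 255],
])

```text
time_s: 41.82
eef_pos: [0.5713, 0.3637, 0.2292]
eef_rot: [0.484, 0.518, 0.48, -0.515]
wrist_force: [0.2, -0.1, -2.5]
opening: 0.429
```

Run:
```python
from fit import *
for up in(60,2):
    p,Rm=parkpose((469.6,20.8),86.2,up=up,s=21,along=2);print(p,goto(p,Rm))
```

```text
[ 0.46779981 -0.00630323  0.13668986] (array([ 92.2, -78.4, 376.2]), array([ -0.3 , -44.96,  -0.32]))
[0.47051784 0.03461879 0.09567767] (array([133.2, -78.8, 335.2]), array([ -0.3 , -44.96,  -0.32]))
```

Emit:
step_arm([
  [0, -10, 60, 0, 0, 0, 255],
  [0, -20, 120, 0, -5, 0, 255],
  [0, -35, 175, 0, -15, 0, 255],
  [0, -50, 230, 0, -25, 0, 255],
  [0, -65, 290, 0, -35, 0, 255],
  [15, -75, 345, 0, -45, 0, 255],
  [50, -78, 376, 0, -45, 0, 255],
  [80, -78, 376, 0, -45, 0, 255],
  [80, -78, 376, 0, -45, 0, 255],
  [80, -78, 376, 0, -45, 0, 255],
])

```text
time_s: 43.08
eef_pos: [0.4656, -0.0072, 0.1464]
eef_rot: [-0.631, -0.278, -0.26, 0.676]
wrist_force: [0.5, -1.2, -2.3]
opening: 0.43
```

Emit:
step_arm([
  [0, 0, 0, 0, 0, 0, 255],
  [0, 0, 0, 0, 0, 0, 255],
])

```text
time_s: 43.32
eef_pos: [0.4662, -0.0069, 0.1472]
eef_rot: [-0.631, -0.279, -0.259, 0.676]
wrist_force: [-0.7, 0.6, -2.6]
opening: 0.43
```

Run:
```python
from fit import *
V=look('wrist','w20')
for up in(40,2,0):
    p,Rm=parkpose((469.6,20.8),86.2,up=up,s=21,along=1);print(p,goto(p,Rm))
H=V['hsv'];g=(H[...,0]>50)&(H[...,0]<95)&(H[...,1]>80)
P=sel(V,(.3,.62,-.14,.2),.004,.014,g);print(len(P),rect(P))
```

```text
[0.4686902  0.00710226 0.12184062] (array([  7.6,   1.7, -27.9]), array([-0.16,  0.21,  0.04]))
[0.47047098 0.03391324 0.09497056] (array([  7.5,   1.6, -65.9]), array([-0.16,  0.21,  0.04]))
[0.47056471 0.03532435 0.09355635] (array([  7.5,   1.5, -67.9]), array([-0.16,  0.21,  0.04]))
2824 (array([467.9,  -2.6]), array([73.4, 69. ]), 86.21)
```

Emit:
step_arm([
  [4, 1.5, -20, 0, 0, 0, 255],
  [6.5, 1.5, -42, 0, 0, 0, 255],
  [6.5, 1.5, -57, 0, 0, 0, 255],
  [6.5, 1.5, -64, 0, 0, 0, 255],
  [6.5, 1.5, -66, 0, 0, 0, 255],
  [6.5, 1.5, -66, 0, 0, 0, 255],
  [6.5, 1.5, -66, 0, 0, 0, 255],
])

```text
time_s: 44.25
eef_pos: [0.4701, 0.0342, 0.0952]
eef_rot: [-0.631, -0.279, -0.26, 0.676]
wrist_force: [0.7, 0.2, -2.6]
opening: 0.432
```

Emit:
step_arm([
  [0, 0, 0, 0, 0, 0, 0],
  [0, 0, 0, 0, 0, 0, 0],
  [0, 0, 0, 0, 0, 0, 0],
  [0, 0, 0, 0, 0, 0, 0],
  [-30, 0, 0, 0, 0, 0, 0],
  [-80, 0, 0, 0, 0, 0, 0],
  [-110, 0, 0, 0, 0, 0, 0],
  [-110, 0, 0, 0, 0, 0, 0],
  [-110, 0, 0, 0, 0, 0, 0],
])

```text
time_s: 45.38
eef_pos: [0.4747, 0.1117, 0.1714]
eef_rot: [-0.631, -0.278, -0.26, 0.676]
wrist_force: [-0.0, 0.1, 0.9]
opening: 0.999
```

Run:
```python
from fit import *
V=look('wrist','w21');H=V['hsv']
P=sel(V,(.4,.56,-.1,.14),.02,.16,(H[...,0]>105)&(H[...,0]<130)&(H[...,1]>100))
print(len(P),P.mean(0))
c=(469.6,20.8);a=86.2
p,Rm=grippose(c,a,up=90);print(p,goto(p,Rm))
```

```text
1046 [0.47152521 0.05309882 0.10171345]
[ 0.46583157 -0.03593642  0.13386144] (array([131. ,   1.8,  77.3]), array([-0.21, 90.3 ,  0.14]))
```

Cell A is parked in the same place.

Emit:
step_arm([
  [-27, 1, 30, 0, 5, 0, 0],
  [-31, 1, 75, 0, 15, 0, 0],
  [-31, 1, 120, 0, 25, 0, 0],
  [-23, 1, 121, 0, 35, 0, 0],
  [7, 1, 125, 0, 45, 0, 0],
  [27, 2, 125, 0, 55, 0, 0],
  [57, 2, 125, 0, 65, 0, 0],
  [87, 2, 115, 0, 75, 0, 0],
  [112, 2, 100, 0, 85, 0, 0],
  [131, 2, 77, 0, 90.2, 0, 0],
])

```text
time_s: 46.68
eef_pos: [0.4662, -0.0368, 0.1326]
eef_rot: [0.258, 0.678, 0.629, -0.28]
wrist_force: [0.7, -0.1, -0.1]
opening: 1.0
```

Emit:
step_arm([
  [0, 0, 0, 0, 0, 0, 0],
  [0, 0, 0, 0, 0, 0, 0],
  [0, 0, 0, 0, 0, 0, 0],
])

```text
time_s: 47.05
eef_pos: [0.4679, -0.0348, 0.1364]
eef_rot: [0.263, 0.675, 0.63, -0.28]
wrist_force: [0.5, 0.8, -0.0]
opening: 1.002
```

Run:
```python
from fit import *
V=look('wrist','w22');H=V['hsv']
c=(469.6,20.8);a=86.2
p,Rm=grippose(c,a);print(p,goto(p,Rm))
P=sel(V,(.4,.56,-.1,.14),.02,.16,(H[...,0]>105)&(H[...,0]<130)&(H[...,1]>100))
w,v=np.linalg.eigh(np.cov(P.T));print(len(P),P.mean(0),v[:,2])
e=np.radians(a);ey=np.array([-np.sin(e),np.cos(e)]);s=(P[:,:2]*1000-np.array(c))@ey;print(np.percentile(s,[1,50,99]))
```

```text
[0.47004922 0.02756327 0.07022183] (array([90.8, -2.3,  2.4]), array([ 0.07,  0.22, -0.18]))
6664 [0.46873051 0.00600395 0.0879856 ] [-0.04954611 -0.70791296 -0.70455974]
[-17.62281569  -0.17147036  17.38999888]
```

Emit:
step_arm([
  [30, -2, 1.5, 0, 0, 0, 0],
  [60, -2, 1.5, 0, 0, 0, 0],
  [80, -2, 1.5, 0, 0, 0, 0],
  [90, -2, 1.5, 0, 0, 0, 0],
  [90, -2, 1.5, 0, 0, 0, 0],
  [90, -2, 1.5, 0, 0, 0, 255],
  [90, -2, 1.5, 0, 0, 0, 255],
  [90, -2, 1.5, 0, 0, 0, 255],
  [90, -2, 1.5, 0, 0, 0, 255],
  [90, -2, 1.5, 0, 0, 0, 255],
])

```text
time_s: 48.35
eef_pos: [0.4701, 0.0269, 0.0705]
eef_rot: [0.262, 0.676, 0.63, -0.28]
wrist_force: [-0.7, -3.9, 5.4]
opening: 0.425
```

Emit:
step_arm([
  [-20, 0, 0, 0, 0, 0, 255],
  [-50, 0, 0, 0, 0, 0, 255],
  [-90, 0, 0, 0, 0, 0, 255],
  [-120, 0, -50, 0, 0, 0, 255],
  [-150, 0, -90, 0, 0, 0, 255],
  [-150, 0, -90, 0, 0, 0, 255],
  [-150, 0, -90, 0, 0, 0, 255],
  [-150, 0, -90, 0, 0, 0, 255],
])

```text
time_s: 49.35
eef_pos: [0.4657, -0.0143, 0.2383]
eef_rot: [0.26, 0.675, 0.631, -0.28]
wrist_force: [-0.5, 0.9, -2.6]
opening: 0.421
```

Run:
```python
from fit import *
held(look('wrist','w23'))
p,Rm=dockpose(2,6,200,45,off=(-11,0,.7));print(p,goto(p,Rm))
```

```text
button z -59.1 top x -30.7 -30.3
[ 0.55703396 -0.18078352  0.1927168 ] (array([-81.1, 102.7, 145. ]), array([66.36,  0.09, 66.6 ]))
```

Emit:
step_arm([
  [-9, 11, 16, 7.4, 0, 7.4, 255],
  [-18, 23, 32, 14.8, 0, 14.8, 255],
  [-27, 34, 48, 22.2, 0, 22.2, 255],
  [-36, 46, 64, 29.6, 0, 29.6, 255],
  [-45, 57, 81, 37, 0, 37, 255],
  [-54, 68, 97, 44.4, 0, 44.4, 255],
  [-63, 80, 113, 51.8, 0, 51.8, 255],
  [-72, 91, 129, 59.2, 0, 59.2, 255],
  [-81, 103, 145, 66.4, 0, 66.6, 255],
  [-81, 103, 145, 66.4, 0, 66.6, 255],
])

```text
time_s: 50.65
eef_pos: [0.5578, -0.1788, 0.1926]
eef_rot: [-0.026, 0.921, -0.063, -0.383]
wrist_force: [0.6, 1.2, -1.8]
opening: 0.422
```

Emit:
step_arm([
  [0, 0, 0, 0, 0, 0, 255],
  [0, 0, 0, 0, 0, 0, 255],
  [0, 0, 0, 0, 0, 0, 255],
])

```text
time_s: 51.02
eef_pos: [0.558, -0.1815, 0.1946]
eef_rot: [-0.026, 0.922, -0.065, -0.381]
wrist_force: [0.3, -0.4, -2.3]
opening: 0.419
```

Run:
```python
from fit import *
path2(2,off=(-12,0,.7))
```

```text
(6, 90, 45) [79.2 -0.8 80. ] [ 0.1 -0.1 -0.1]
(4, 76, 45) [87.7 -0.8 91.3] [ 0.1 -0.1 -0.1]
(-1, 67, 35) [ 90.4  -0.8 103.3] [  0.1 -10.1  -0.1]
(-5, 60, 25) [ 92.1  -0.8 113.1] [  0.1 -20.1  -0.1]
(-5, 52, 16) [ 97.1  -0.9 120.6] [  0.1 -29.1  -0.1]
(-5, 45, 8) [101.2  -0.9 127. ] [  0.1 -37.1  -0.1]
(-5, 37, 0) [105.8  -0.9 134. ] [  0.  -45.1  -0.1]
(-5, 34, 0) [107.9  -0.9 136.1] [  0.  -45.1  -0.1]
```

Emit:
step_arm([
  [40, -0.5, 40, 0, 0, 0, 255],
  [79, -0.5, 80, 0, 0, 0, 255],
  [88, -0.5, 91.5, 0, 0, 0, 255],
  [90.5, -0.5, 103.5, 0, -10, 0, 255],
  [92, -0.5, 113, 0, -20, 0, 255],
  [92, -0.5, 113, 0, -20, 0, 255],
  [97, -0.5, 120.5, 0, -29, 0, 255],
  [101.5, -0.5, 127, 0, -37, 0, 255],
  [106, -0.5, 134, 0, -45, 0, 255],
  [106, -0.5, 134, 0, -45, 0, 255],
])

```text
time_s: 52.28
eef_pos: [0.5416, -0.18, 0.0259]
eef_rot: [-0.048, 0.706, -0.051, -0.705]
wrist_force: [4.6, -0.4, -5.4]
opening: 0.423
```

Emit:
step_arm([
  [1.5, 0, 0, 0, 0, 0, 255],
  [3, 0, 0, 0, 0, 0, 255],
  [3, 0, 0, 0, 0, 0, 255],
])

```text
time_s: 52.65
eef_pos: [0.5403, -0.1791, 0.0227]
eef_rot: [-0.048, 0.707, -0.051, -0.703]
wrist_force: [4.9, -1.7, -1.0]
opening: 0.42
```

Run:
```python
from fit import *
path2(2,off=(-12,0,.7))
```

```text
(6, 90, 45) [-59.2  -0.5 -17.9] [ 0.  44.7 -0.2]
(4, 76, 45) [-45.2  -0.6 -15.8] [ 0.  44.7 -0.2]
(-1, 67, 35) [-34.8  -0.6  -9.2] [ 0.  34.7 -0.2]
(-5, 60, 25) [-26.7  -0.6  -3.4] [-0.  24.7 -0.2]
(-5, 52, 16) [-17.9  -0.7  -1.6] [-0.  15.7 -0.2]
(-5, 45, 8) [-10.5  -0.7   0. ] [-0.   7.7 -0.2]
(-5, 37, 0) [-2.3 -0.7  1.7] [-0.  -0.3 -0.2]
(-5, 34, 0) [ 0.7 -0.7  1.7] [-0.  -0.3 -0.2]
```

Lower by another 1–2 mm, then release and lift.

Emit:
step_arm([
  [1, 0, 0, 0, 0, 0, 255],
  [1.5, 0, 0, 0, 0, 0, 255],
  [1.5, 0, 0, 0, 0, 0, 110],
  [1.5, 0, 0, 0, 0, 0, 110],
  [1.5, 0, 0, 0, 0, 0, 110],
  [-30, 0, 0, 0, 0, 0, 110],
  [-80, 0, 0, 0, 0, 0, 110],
  [-140, 0, 0, 0, 0, 0, 110],
  [-195, 0, 0, 0, 0, 0, 110],
  [-195, 0, 0, 0, 0, 0, 110],
])

```text
time_s: 53.9
eef_pos: [0.5413, -0.1791, 0.2224]
eef_rot: [-0.047, 0.709, -0.052, -0.702]
wrist_force: [0.3, -0.5, -0.8]
opening: 0.57
```

Emit:
step_arm([
  [0, 0, 0, 0, 0, 0, 0],
  [0, 0, 0, 0, 0, 0, 0],
])

```text
time_s: 54.15
eef_pos: [0.5374, -0.1771, 0.2145]
eef_rot: [0.049, -0.705, 0.05, 0.706]
wrist_force: [-0.0, 0.5, 0.4]
opening: 0.96
```

Run:
```python
from fit import *
V=look('wrist','w24');bays(V)
print(goto([.6774,.0334,.19],down(14)),ctrl.get_obs()['q'])
```

```text
bay 0 3899 x range [-56.96433629  57.4969397 ] top z at 0 50.5 tilt 0.08 y -0.7 yaw -0.13
bay 1 4000 x range [-56.77586611  57.57395644] top z at 0 50.5 tilt 0.03 y 0.1 yaw -0.02
bay 2 4124 x range [-56.75828269  57.56208676] top z at 0 51.4 tilt -0.76 y -0.4 yaw 0.06
(array([  24.2, -228. , -109.2]), array([-1.1201e+02,  1.1000e-01,  9.0000e-02])) [-5.27149003e-01  1.77449634e-01  1.64562646e+00 -1.43210137e-03
  1.32012372e+00  1.18376420e+00]
```

View pics/w24.png

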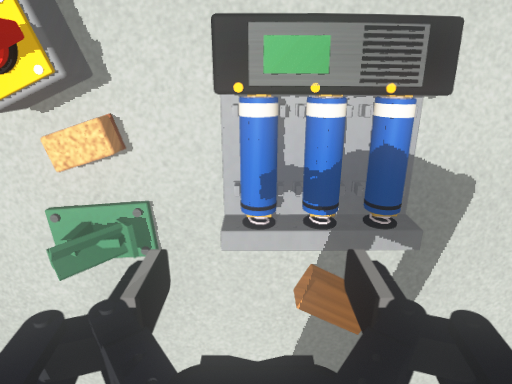

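All three cells lie home (px 258,155; 323,155; 390,155), and the fits are within 1.3 mm and 0.8°. Now for the isolator.

Emit:
step_arm([
  [0, -20, -10, -10, 0, 0, 0],
  [0, -45, -20, -20, 0, 0, 0],
  [0, -70, -30, -30, 0, 0, 0],
  [0, -95, -40, -40, 0, 0, 0],
  [0, -120, -55, -50, 0, 0, 0],
  [0, -145, -70, -60, 0, 0, 0],
  [0, -170, -85, -70, 0, 0, 0],
  [0, -200, -100, -80, 0, 0, 0],
  [10, -228, -109, -90, 0, 0, 0],
  [24, -228, -109, -100, 0, 0, 0],
])

```text
time_s: 55.45
eef_pos: [0.6785, 0.0351, 0.1905]
eef_rot: [0.511, 0.489, 0.51, -0.49]
wrist_force: [-0.7, -0.5, 0.0]
opening: 1.003
```

Emit:
step_arm([
  [0, 0, 0, -10, 0, 0, 0],
  [0, 0, 0, -12, 0, 0, 0],
  [0, 0, 0, -12, 0, 0, 0],
  [0, 0, 0, -12, 0, 0, 0],
])

```text
time_s: 55.95
eef_pos: [0.6784, 0.0327, 0.1924]
eef_rot: [0.558, 0.436, 0.556, -0.436]
wrist_force: [-0.2, -0.9, 0.4]
opening: 0.999
```

Run:
```python
from fit import *
V=look('wrist','w25');H=V['hsv']
red=((H[...,0]<8)|(H[...,0]>172))&(H[...,1]>150)
P=sel(V,(.55,.85,-.1,.15),.095,.115,red);print('bar',len(P),rect(P))
print(goto([.6774,.0334,.080],down(14)),ctrl.get_obs()['q'])
```

```text
bar 1720 (array([676.6,  34.8]), array([15.5, 73.3]), 13.58)
(array([112.6,  -0.9,  -1.3]), array([-0.1 ,  0.15, -0.05])) [-0.12514615  0.43889021  1.35786262 -0.00225552  1.34307664 -0.36716665]
```

Emit:
step_arm([
  [40, -1, -1, 0, 0, 0, 0],
  [80, -1, -1, 0, 0, 0, 0],
  [112, -1, -1, 0, 0, 0, 0],
  [112, -1, -1, 0, 0, 0, 0],
  [112, -1, -1, 0, 0, 0, 255],
  [112, -1, -1, 0, 0, 0, 255],
  [112, -1, -1, 0, 0, 0, 255],
  [112, -1, -1, 0, 0, 0, 255],
  [112, -1, -1, 0, 0, 0, 255],
  [112, -1, -1, 0, 0, 0, 255],
])

```text
time_s: 57.25
eef_pos: [0.6774, 0.0331, 0.0816]
eef_rot: [0.558, 0.435, 0.556, -0.436]
wrist_force: [-3.3, 0.2, 6.1]
opening: 0.176
```

Emit:
step_arm([
  [0, 0, 0, 9, 0, 0, 255],
  [0, 0, 0, 18, 0, 0, 255],
  [0, 0, 0, 27, 0, 0, 255],
  [0, 0, 0, 36, 0, 0, 255],
  [0, 0, 0, 45, 0, 0, 255],
  [0, 0, 0, 54, 0, 0, 255],
  [0, 0, 0, 63, 0, 0, 255],
  [0, 0, 0, 72, 0, 0, 255],
  [0, 0, 0, 81, 0, 0, 255],
  [0, 0, 0, 89.5, 0, 0, 255],
])

```text
time_s: 58.5
eef_pos: [0.6772, 0.0333, 0.0816]
eef_rot: [0.088, 0.702, 0.087, -0.701]
wrist_force: [-3.9, 0.3, 6.4]
opening: 0.173
```

Emit:
step_arm([
  [0, 0, 0, 0, 0, 0, 255],
  [0, 0, 0, 0, 0, 0, 0],
  [0, 0, 0, 0, 0, 0, 0],
  [0, 0, 0, 0, 0, 0, 0],
  [0, 0, 0, 0, 0, 0, 0],
  [-50, 0, 0, 0, 0, 0, 0],
  [-112, 0, 0, 0, 0, 0, 0],
  [-170, 0, 0, 0, 0, 0, 0],
  [-170, 0, 0, 0, 0, 0, 0],
  [-170, 0, 0, 0, 0, 0, 0],
])

```text
time_s: 59.75
eef_pos: [0.6768, 0.0337, 0.25]
eef_rot: [0.09, 0.702, 0.088, -0.701]
wrist_force: [0.0, -0.1, -0.6]
opening: 0.998
```

Run:
```python
from fit import *
V=look('wrist','w26');H=V['hsv']
red=((H[...,0]<8)|(H[...,0]>172))&(H[...,1]>150)
P=sel(V,(.55,.85,-.1,.15),.095,.115,red);print('bar',len(P),rect(P))
V=look('top','t26');cv2.imwrite('pics/t26c.png',cv2.resize(V['p'][120:290,110:390,::-1],None,fx=2.8,fy=2.8))
bays(V)
```

```text
bar 1174 (array([674.7,  33.1]), array([65.4, 15.8]), 14.72)
bay 0 391 x range [-57.28486297  56.16095509] top z at 0 51.7 tilt -0.15 y -0.0 yaw -0.2
bay 1 393 x range [-57.82218907  56.73581506] top z at 0 51.8 tilt -0.21 y 0.7 yaw 0.03
bay 2 392 x range [-56.53338534  56.88341556] top z at 0 52.7 tilt -0.45 y 0.1 yaw 0.29
```

View pics/t26c.png

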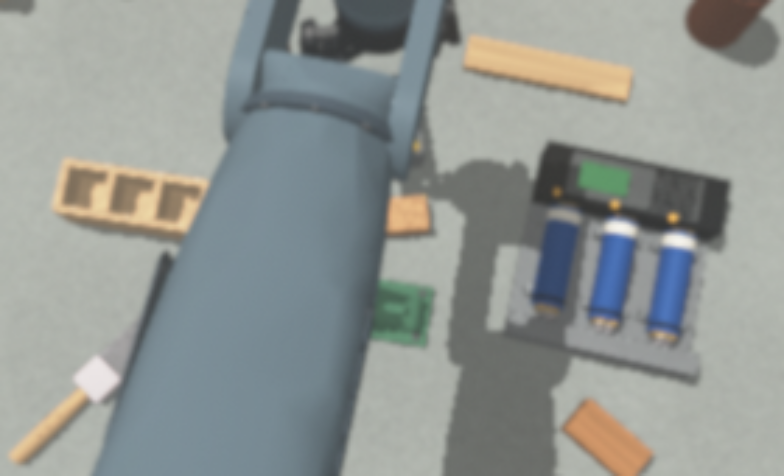

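The top crop shows an empty rack and three cells in their bays at (555,262), (612,272) and (670,285), with the bystanders in place. The bar reads 14.7°, against 13.7–14.1° when it was on at the start. Handing in.

```bash
python3 -c "
from bench import ctrl
print(ctrl.hand_in())"
```

```text
the job is handed in; nothing more can be done
None
```

I handed the job in at about 60 s robot time: isolator turned off, all three cells loaded by way of the green rest, and isolator turned on again. The interface reports no verdict.

- **Cells:** the last top-camera fit puts every cell within about 1 mm sideways of its bay and under 0.5° from its axis. The third cell, in bay 2, reads about 1 mm higher than the other two (0.8° tilt in the wrist view). That is well inside the 7 mm and 0.1 rad limits.
- **Isolator:** the handle bar measured 14.7° after switching on, against 13.7–14.1° when it was on at the start. That is within about 1° (0.02 rad) of its on position.
- **Arm and bench:** the gripper was raised clear of everything at hand-in. In the last top picture, the bystanders not hidden by the arm look unmoved; I did not measure any of them. The rest stayed where it was whenever I measured it.
- **Readings that disagreed:** during the loading, some pose readings were off by 2–5 mm because the arm was still settling. I repeated those and added hold rows before moving on.

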